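# Clear punching slugs from a press bed's T-slots

## Task

Clear the punching slugs off the press: for each slot that holds slugs, pinch the red tabs on its knob and turn its yellow gate fully open, then run the saddle scraper along the rail from the closed end so that every slug is driven out of the open end into the blue tray, and put the slugs that lie loose on the green board into the tray as well. When all slugs lie in the tray, stand the scraper upright back on its black mat and leave both gates shut with their tabs sprung out (locked). Do not disturb the glue bottle or the mug.

Things in the scene. Friction and masses are not known exactly. Their poses are not given: they have to be found in the camera images.
- bed: Fixed grey machine bed with two parallel steel rails. Origin on the table, midway between the rails and half-way along them; x runs along the rails to their open ends, y to the left rail. Each rail: 190 mm long (x -95 to 95), 60 mm wide, centred at y +45 (left) or -45 (right), top 70 mm above the table, a T-slot along its middle, walled (8 mm wall) at x -95 and open at x 95.
- slots (a point): Point between the rails, at the height of their tops and half-way along (axes as the bed's). Each T-slot is 20 mm deep (floor 50 mm above the table): a 22 mm wide mouth that widens, 7 mm down, to 36 mm beneath the lips. A scraper set down at the closed end rides on the rail's top.
- tray (a point): Centre of the floor of the blue scrap tray past the rails' open ends (axes as the bed's; fixed to it). Inside 121 mm along x (bed x 100 to 221) by 172 mm along y, floor 4 mm and walls 25 mm above the table.
- gate_left (a joint): Turn of the left rail's knob with its yellow gate arm (97 mm long), rad. 0 = shut: arm across the slot's open end. It grows counter-clockwise seen from above, the arm swinging away from the rail, to 1.4 = fully open, arm along the bed's x. It turns only while both tabs are pinched in; at both ends of the swing the released tabs lock it.
- knob_left (a point): Point on the left knob's axis (bed x 105, y +125 mm), 103 mm above the table: where to pinch its two red tabs. Does not turn (axes as the bed's). The tabs face each other along the bed's x when shut, and turn with the knob; flat, 22 mm wide, 87 to 117 mm above the table, 56 mm over both when out, 44 mm pinched. Knob top at 124 mm; fixed lock ring below, 33 mm radius, top at 82 mm.
- tab_left_0 (a joint): Travel of the left knob's red tab that is on the bed's +x side when shut (the other tab is its mirror image), m: 0 = out, 0.006 = fully in (unlocked). Sprung, 6 to 12 N. Let go within 0.06 rad of either end of the swing it springs out and locks; let go elsewhere it stays part-way in, against the lock ring.
- gate_right (a joint): Turn of the right rail's knob with its yellow gate arm (97 mm long), rad. 0 = shut: arm across the slot's open end. It grows clockwise seen from above, the arm swinging away from the rail, to 1.4 = fully open, arm along the bed's x. It turns only while both tabs are pinched in; at both ends of the swing the released tabs lock it.
- knob_right (a point): Point on the right knob's axis (bed x 105, y -125 mm), 103 mm above the table: where to pinch its two red tabs. Does not turn (axes as the bed's). The tabs face each other along the bed's x when shut, and turn with the knob; flat, 22 mm wide, 87 to 117 mm above the table, 56 mm over both when out, 44 mm pinched. Knob top at 124 mm; fixed lock ring below, 33 mm radius, top at 82 mm.
- tab_right_0 (a joint): Travel of the right knob's red tab that is on the bed's +x side when shut (the other tab is its mirror image), m: 0 = out, 0.006 = fully in (unlocked). Sprung, 6 to 12 N. Let go within 0.06 rad of either end of the swing it springs out and locks; let go elsewhere it stays part-way in, against the lock ring.
- slug0_center (a point): Centre of a round orange plastic punching slug, 30 mm in diameter, 10 mm thick, 30 g; may be absent. It starts flat in one of the T-slots, held under its lips (too wide for the mouth), its centre 65 mm or more from the rail's closed end.
- slug1_center (a point): Centre of a round brass punching slug, 30 mm in diameter, 10 mm thick, 30 g; may be absent. It starts flat in one of the T-slots, held under its lips (too wide for the mouth), its centre 65 mm or more from the rail's closed end.
- slug2_center (a point): Centre of a round orange plastic punching slug, 30 mm in diameter, 10 mm thick, 30 g; may be absent. It starts flat in one of the T-slots, held under its lips (too wide for the mouth), its centre 65 mm or more from the rail's closed end.
- slug3_center (a point): Centre of a round brass punching slug, 30 mm in diameter, 10 mm thick, 30 g; may be absent. It starts flat in one of the T-slots, held under its lips (too wide for the mouth), its centre 65 mm or more from the rail's closed end.
- slug4_center (a point): Centre of a round orange plastic punching slug, 30 mm in diameter, 10 mm thick, 30 g; may be absent. It starts flat in one of the T-slots, held under its lips (too wide for the mouth), its centre 65 mm or more from the rail's closed end.
- slug5_center (a point): Centre of a round brass punching slug, 30 mm in diameter, 10 mm thick, 30 g; may be absent. It starts flat in one of the T-slots, held under its lips (too wide for the mouth), its centre 65 mm or more from the rail's closed end.
- slug6_center (a point): Centre of another such slug (orange plastic, 30 mm in diameter, 10 mm thick, 30 g; may be absent), lying loose and flat on the green board.
- slug7_center (a point): Centre of another such slug (brass, 30 mm in diameter, 10 mm thick, 30 g; may be absent), lying loose and flat on the green board.
- slug8_center (a point): Centre of another such slug (orange plastic, 30 mm in diameter, 10 mm thick, 30 g; may be absent), lying loose and flat on the green board.
- scraper_grip (a point): Grip centre of the loose saddle scraper (0.35 kg): z up, x along the way it scrapes (same either way round). It stands 59 mm above the table on the mat, 34 mm above a rail's top when riding on it. Orange upright handle, 24 mm along x, 30 mm along y, from 26 mm below to 20 mm above this point, its top edge black.
- scraper_blade (a point): Middle of the scraper blade's lower edge, 51 mm below the grip centre (axes alike). The blade is 30 mm along x, 15 mm wide, and hangs 17 mm below the saddle plate into the slot. The plate, 44 mm along x and 84 mm along y, rides on the rail; two side skirts, 68 mm apart inside, reach 22 mm below the plate and straddle the 60 mm wide rail.
- mat: Fixed black rubber mat, 170 x 170 x 3 mm, origin at its underside's centre: the scraper's parking place. It lies to the left or the right of the bed.
- sheet: Fixed green board, 170 x 170 x 3 mm, origin at its underside's centre, on the other side of the bed from the mat; the loose slugs start on it.
- glue: Loose white glue bottle, 60 mm in diameter, 120 mm high, origin at its underside; a bystander.
- mug: Loose white mug, 76 mm in diameter, 85 mm high, origin at its underside; a bystander.

How it is judged:
By the outcome, as a careful person would: the job done as asked, in the order asked, and still so for the second after the job is handed in, with the robot touching nothing.
Of slug0, slug1, slug2, slug3, slug4, slug5 only 3 to 5 are there at a start; the rules pass over those that are not, and their reading is None.
Of slug6, slug7, slug8 only 2 to 3 are there at a start; the rules pass over those that are not, and their reading is None.
At some moment in a run one of scraper, slug6, slug7, slug8 may be knocked a few centimetres aside while the robot is not near it.
Once in a run the grip may slacken for a moment while it holds something.
It also fails if it takes over 210 s, if anything falls off the work surface, if the arm or the gripper's body presses on something with over 40 N, if the wrist force passes 120 N, or if a joint passes its speed limit or range.

## Robot

A 6-joint arm with a two-finger parallel gripper is mounted at the origin on the work surface. World frame = base frame: x ahead of the robot, y to its left, z up, the work surface at z = 0. Lengths are in m, angles in rad, forces in N, time in s.
With the tool pointing down it reaches from about 0.35 to 0.725 m from the base axis. Payload 4.3 kg.
Tool frame: the origin (TCP) lies on the centre line of the jaws, within the pads' length; the fingertips stand 17 mm ahead of it and the grasp point (between the pads) lies 2 mm behind it; z points along the fingers, y is the line along which they close (so a half turn about z gives the same grasp; the last joint's range is limited). The gripper opens to 85 mm and grips with 20 to 120 N. Pads are 22 mm wide; open, the fingers measure 114 mm over their backs; the gripper's body (76 mm by 85 mm) begins 54 mm behind the grasp point. The pads swing forward as they close: fully open they stand 13 mm farther back than shut.
Start: joints at [1.21, 0.377, 0.081, 1.274, 0, 1.46], TCP at [0.143, 0.557, 0.213] pointing down, gripper open.
Joint ranges: [-2.72, 2.72], [-0.84, 1.66], [-1.02, 1.22], [-1.77, 2.12], [-1.37, 1.28], [-3.14, 3.14]. Speed limits (rad/s): [2.57, 2.57, 3.14, 3.14, 3.14, 3.14].

## Interface

Orientations are given as a rotation vector (axis times angle).
In Python, from workcell import robot, camera gives the robot as it stands.
- The arm moves only by the tool play_rows, never from a script. Its argument "deltas" is a list of rows, each a list of 7 numbers: the finger opening in m, from 0 to 0.0854, then the shift along the world's x, y, z in m, then the turn, a rotation vector about the world's x, y, z in degrees. In form: [[grip, tx, ty, tz, wx, wy, wz], ...]. A call has 1 to 12 rows; each row is the pose to reach, as a shift and turn from the pose commanded when the call began; what a row does not reach only later rows make up. A row lasts 1/8 s, in which the tool goes at most 62.5 mm and 10.7 degrees, less where a joint would pass 70% of its speed; a pose out of reach is approached as far as the arm can. A call with a gripper value outside its range is refused whole. The fingers move at their own pace and stop on an object; "force" is the grip in N (left out, the last holds). Time passes only in rows, so rows that repeat a pose let the fingers close. It gives the time, the measured TCP pose, the force, the opening and the grip force at its end, in the units of the state.
- robot.get_obs(): the state, without advancing time (a new reading comes with each control period).
- camera(name): name is "scene" or "top" or "wrist"; returns a dict with "color" (400x640x3 uint8, red, green, blue), "vertical_fov" (degrees; the focal length in pixels is half the picture's height over the tangent of half this angle, whatever the lens; pixels are square), "cx", "cy" (the principal point, pixels), "extrinsics" (4x4, takes a point from world to camera coordinates). Camera axes: x right, y up, looking along -z (the intrinsics and any distortion apply to the point x, -y, -z); pixel columns grow to the right and rows downward; lengths in m; the calibration is good to about 2 mm. A picture is of the moment at which its call begins. There is no depth.
- robot.close_job(): hands the job in; it is judged then, once.
The state is a dict: "clock": time; "joint_pos": joint angles; "joint_velocities": joint speeds; "joint_efforts": joint torques, N m; "tcp_pos": TCP position; "tool_rot": TCP orientation; "contact_force": force on the tool from outside, world axes, zero at the start; "ft_torque": the same for the moment, N m; "width": finger opening in m; "finger_force": force on a finger pad.
Only numpy, scipy, OpenCV 4.12 (cv2) and the standard library are available. Lean on these libraries where they do the work, as an engineer would, in place of code of your own. Each camera call takes 0.05 s, during which the arm holds its last target. There are 200 camera calls.

## Working session

There is one attempt and no reset: what is moved stays moved. The work goes in short steps, Python scripts to look and compute and a tool call to move; the robot and the scene stay as the last step left them, time stands still between calls to the robot, and variables do not carry over. Pictures are saved under pics/ and viewed, at most 14 in all, crops included, and the job is handed in when it is done.

Besides the shell and the picture viewer there is one more tool, called after "Call:" by a JSON object that holds its "fn" and its "kwargs". play_rows: Moves the arm, as the interface text tells. Its arguments: {"type":"object","properties":{"deltas":{"type":"array","items":{"type":"array","items":{"type":"number"}}},"force":{"type":"number"}},"required":["deltas"]}

```bash
ls; mkdir -p pics; cat > h.py <<'E'
import numpy as np, cv2
from workcell import robot, camera
def shot(n,f=None):
    c=camera(n)
    if f: cv2.imwrite('pics/'+f,cv2.cvtColor(c['color'],cv2.COLOR_RGB2BGR))
    return c
def K(c):
    f=200/np.tan(np.radians(c['vertical_fov'])/2); return f
def ray(c,u,v):
    f=K(c);E=np.array(c['extrinsics']);R=E[:3,:3];t=E[:3,3]
    d=R.T@np.array([(u-c['cx'])/f,-(v-c['cy'])/f,-1]);o=-R.T@t
    return o,d
def atz(c,u,v,z):
    o,d=ray(c,u,v);return o+d*(z-o[2])/d[2]
def proj(c,p):
    f=K(c);E=np.array(c['extrinsics']);q=E[:3,:3]@np.array(p)+E[:3,3]
    return np.array([c['cx']+f*q[0]/-q[2],c['cy']-f*q[1]/-q[2]])
def tri(rs):
    A=np.zeros((3,3));b=np.zeros(3)
    for o,d in rs:
        d=d/np.linalg.norm(d);P=np.eye(3)-np.outer(d,d);A+=P;b+=P@o
    x=np.linalg.solve(A,b)
    return x,[np.linalg.norm((np.eye(3)-np.outer(d,d)/(d@d))@(x-o)) for o,d in rs]
E
python3 - <<'E'
from h import *
import pickle
for n in ('top','scene','wrist'):
    c=shot(n,n+'0.png'); pickle.dump(c,open(n+'0.pkl','wb'))
    print(n,c['vertical_fov'],c['cx'],c['cy'],[k for k in c],np.round(c['extrinsics'],3).tolist())
print(robot.get_obs())
E
```

```text
pics
top 53.031424382902806 320.11776589513283 195.92544390043133 ['color', 'vertical_fov', 'cx', 'cy', 'extrinsics'] [[0.007, -1.0, 0.018, -0.019], [0.99, 0.009, 0.138, -0.563], [-0.138, 0.017, 0.99, -0.947], [0.0, 0.0, 0.0, 1.0]]
scene 52.41037490889385 323.606364835176 200.476471473612 ['color', 'vertical_fov', 'cx', 'cy', 'extrinsics'] [[0.843, 0.538, 0.023, -0.483], [-0.312, 0.453, 0.835, 0.111], [0.439, -0.711, 0.55, -1.501], [0.0, 0.0, 0.0, 1.0]]
wrist 61.73564631695998 323.00002571191743 203.02672200810395 ['color', 'vertical_fov', 'cx', 'cy', 'extrinsics'] [[0.248, 0.969, -0.003, -0.574], [-0.922, 0.235, -0.308, 0.04], [-0.297, 0.079, 0.951, -0.381], [0.0, 0.0, 0.0, 1.0]]
{'clock': 0.15, 'joint_pos': array([1.20969114e+00, 3.77914434e-01, 7.99639119e-02, 1.27440514e+00,
       3.03013144e-05, 1.46050563e+00]), 'joint_velocities': array([ 0.00117482, -0.00426948,  0.00428548, -0.00109578,  0.0020163 ,
       -0.00068043]), 'joint_efforts': array([ 1.48978954e-03, -4.64034140e+01,  2.70170903e+01,  1.38777433e-02,
       -1.74653542e-05,  3.05942471e-07]), 'tcp_pos': array([0.1425064 , 0.55652718, 0.21197665]), 'tool_rot': array([-3.92897309e-01, -3.11652973e+00,  2.37026244e-03]), 'contact_force': array([0.21352154, 0.76421639, 0.06255073]), 'ft_torque': array([ 0.01864916,  0.01845313, -0.00602831]), 'finger_force': 0.0, 'width': 0.08566063717358256}
```

```bash
python3 -c "
import cv2
a=cv2.imread('pics/top0.png');cv2.imwrite('pics/top0b.png',cv2.resize(a,(800,500),interpolation=cv2.INTER_CUBIC))
a=cv2.imread('pics/scene0.png');cv2.imwrite('pics/scene0b.png',cv2.resize(a,(800,500),interpolation=cv2.INTER_CUBIC))"
```

```text
(no output)
```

View pics/top0b.png

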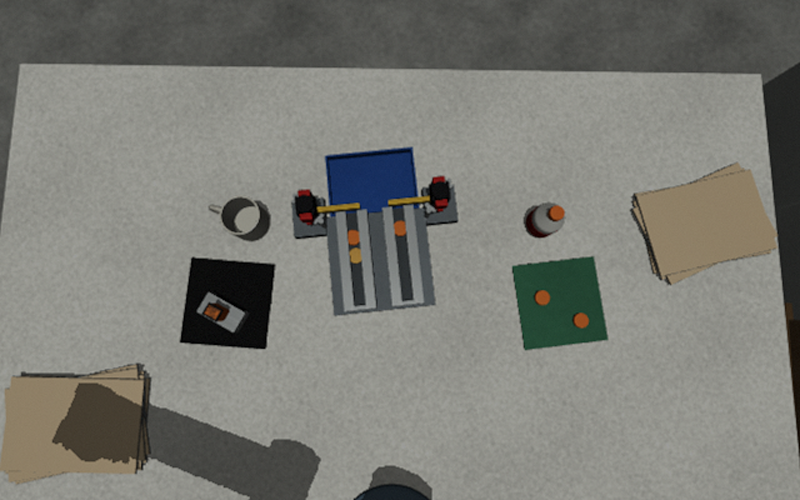

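View pics/scene0b.png

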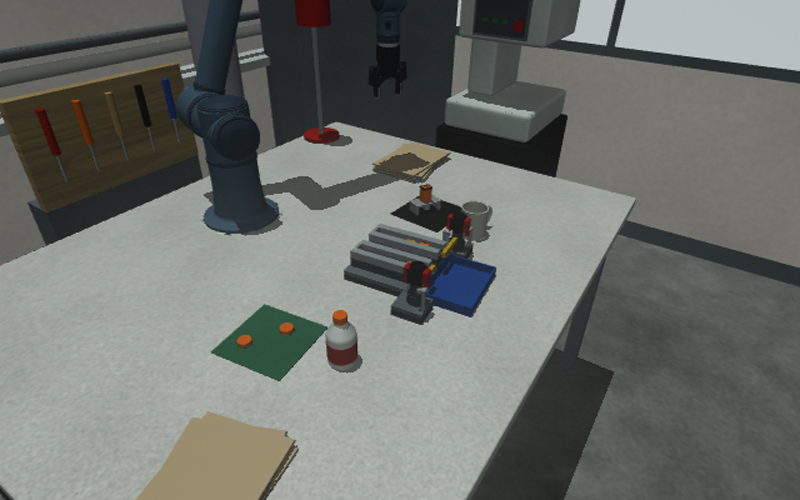

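The top view shows the bed centred near (381,250) in the 800-px picture. The left slot holds orange (353,237) and brass (356,256) slugs, and the right slot orange (400,228). The scraper stands on the mat on the left at (214,311), and two loose slugs lie at (542,297) and (581,320). The mug is near the left knob and the glue bottle is behind the board. Next I'll fit the bed pose.

```bash
python3 - <<'E'
import cv2,pickle
from h import *
a=cv2.imread('pics/top0.png')[112:262,215:375];cv2.imwrite('pics/bedc.png',cv2.resize(a,(640,600),interpolation=cv2.INTER_CUBIC))
c=pickle.load(open('top0.pkl','rb'))
for n,(u,v),z in [('railcornerCL',(346,307),.07),('slug6a',(542,297),.013),('s',(581,320),.013),('scrap top',(213,311),.079),('mug',(245,216),.04),('glue',(545,222),.06),('mat',(229,303),.003),('sheet',(560,303),.003),('kl',(305,205),.124),('kr',(439,193),.124)]:
    print(n,np.round(atz(c,u/1.25,v/1.25,z),4))
E
```

```text
railcornerCL [0.4402 0.0869 0.07  ]
slug6a [ 0.4635 -0.2994  0.013 ]
s [ 0.4185 -0.3761  0.013 ]
scrap top [0.4311 0.3304 0.079 ]
mug [0.6173 0.2921 0.04  ]
glue [ 0.6074 -0.2959  0.06  ]
mat [0.4475 0.3262 0.003 ]
sheet [ 0.4521 -0.3386  0.003 ]
kl [0.6223 0.1601 0.124 ]
kr [ 0.6472 -0.0831  0.124 ]
```

View pics/bedc.png

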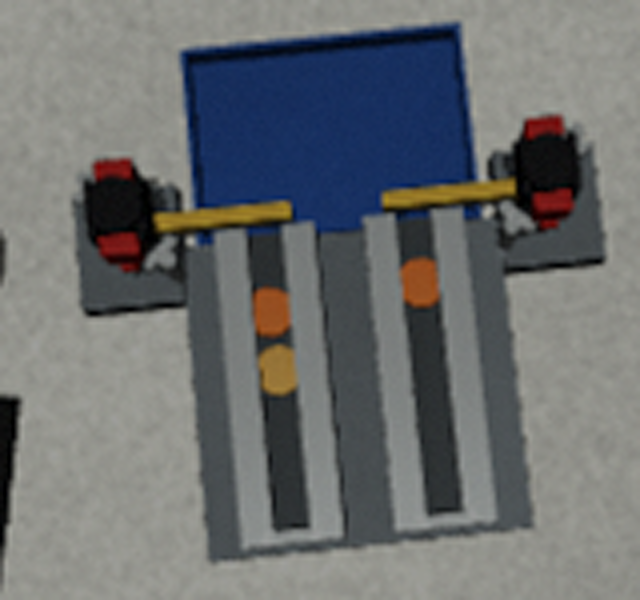

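The crop shows the rail corners, the tray, both knobs with red tabs (axis about (118,207) and (547,168)), and three slugs in the slots.

```bash
cat > fit.py <<'E'
from h import *
import pickle
from scipy.optimize import least_squares
c=pickle.load(open('top0.pkl','rb'))
P=[((242,550),(-.095,.075,.07)),((344,538),(-.095,.015,.07)),((215,230),(.095,.075,.07)),((315,222),(.095,.015,.07)),
((396,531),(-.095,-.015,.07)),((497,521),(-.095,-.075,.07)),((365,215),(.095,-.015,.07)),((463,208),(.095,-.075,.07)),((118,207),(.105,.125,.124)),((547,168),(.105,-.125,.124))]
def bw(q,p):
    x,y,a=q[:3];s,k=np.sin(a),np.cos(a);return np.array([x+k*p[0]-s*p[1],y+s*p[0]+k*p[1],p[2]])
def pd(q,p):
    f=K(c);u=proj(c,bw(q,p))-[c['cx'],c['cy']];r=(u@u)/f**2
    return u*(1+q[3]*r)+[c['cx'],c['cy']]
def res(q): return np.concatenate([pd(q,p)-(np.array(u)/4+[215-.375,112-.375]) for u,p in P])
r=least_squares(res,[.53,.03,0.08,0],loss='soft_l1');print(r.x,np.degrees(r.x[2]));print(np.round(res(r.x).reshape(-1,2),1).tolist())
q=r.x
for p in [(.105,.125,.103),(.105,-.125,.103),(.16,0,.004),(-.05,.045,.104),(-.05,-.045,.104),(.16,.045,.05)]: 
    w=bw(q,p);print(p,np.round(w,4),np.hypot(*w[:2]))
np.save('bed.npy',q)
E
python3 fit.py
```

```text
[ 0.53485612  0.0266936   0.10902686 -0.33979325] 6.24677889145686
[[0.3, -0.7], [0.1, -0.1], [0.1, 0.6], [-0.3, 0.1], [-0.2, 0.4], [-0.2, 0.3], [-0.4, 0.6], [-0.2, -0.0], [0.1, -0.3], [0.9, -1.3]]
(0.105, 0.125, 0.103) [0.6256 0.1624 0.103 ] 0.6463595509670985
(0.105, -0.125, 0.103) [ 0.6528 -0.0861  0.103 ] 0.6584923920632352
(0.16, 0, 0.004) [0.6939 0.0441 0.004 ] 0.6953062586000534
(-0.05, 0.045, 0.104) [0.4803 0.066  0.104 ] 0.48476843657846863
(-0.05, -0.045, 0.104) [ 0.49   -0.0235  0.104 ] 0.4906116582013627
(0.16, 0.045, 0.05) [0.689  0.0888 0.05  ] 0.6947129711026169
```

```bash
python3 - <<'E'
from h import *
import pickle
for n,lo,hi,cols in (('top',20,90,range(30,600,60)),('scene',None,None,[])):
    im=cv2.imread(f'pics/{n}0.png').astype(float).mean(2)
    if cols:
        im=cv2.GaussianBlur(im,(15,1),0); g=[]
        for u in cols:
            d=np.diff(im[lo:hi,u-5:u+6].mean(1)); k=d.argmax(); w=d[k-2:k+3]; g.append((u,lo+.5+k-2+(w*np.arange(5)).sum()/w.sum()))
        g=np.array(g);pf=np.polyfit(g[:,0],g[:,1],1);print(np.round(g[:,1]-np.polyval(pf,g[:,0]),2))
        print(g[:,1])
E
```

```text
[-0.01  0.08  0.03 -0.09 -0.14  0.06  0.05 -0.01  0.09 -0.06]
[50.67919832 51.59915542 52.39635308 53.11415755 53.89660514 54.93913993
 55.77078624 56.54437073 57.49145993 58.17504079]
```

```bash
sed -i 's/q\[3\]\*r/0*r/' fit.py; python3 fit.py; python3 - <<'E'
from h import *
import pickle
from scipy.spatial.transform import Rotation as R
# wrist camera relative to tool
o=robot.get_obs();T=np.eye(4);T[:3,:3]=R.from_rotvec(o['tool_rot']).as_matrix();T[:3,3]=o['tcp_pos']
w=pickle.load(open('wrist0.pkl','rb'));C=np.linalg.inv(np.array(w['extrinsics']));print(np.round(np.linalg.inv(T)@C,3)); print(np.round(T,3))
q=np.load('bed.npy')
# scene checks
s=pickle.load(open('scene0.pkl','rb'))
from fit import bw
for p in [(-.095,-.075,.07),(.095,-.075,.07),(.105,-.125,.124)]: print(p,proj(s,bw(q,p))*1.25)
t=pickle.load(open('top0.pkl','rb'))
def rect(box,c,lo,hi,z,name):
    u0,v0,u1,v1=box;a=cv2.imread(f'pics/{name}0.png')[v0:v1,u0:u1];h=cv2.cvtColor(a,cv2.COLOR_BGR2HSV)
    m=cv2.inRange(h,lo,hi);n,_,st,ce=cv2.connectedComponentsWithStats(m)
    for i in range(1,n):
        if st[i,4]>30: print(st[i].tolist(),ce[i]+[u0,v0],np.round(atz(c,*(ce[i]+[u0,v0]),z),4))
    return m
print('loose');rect((405,205,490,285),t,(3,120,60),(25,255,255),.013,'top')
print('sheet');m=rect((405,205,490,285),t,(50,60,20),(90,255,255),.003,'top')
b=cv2.minAreaRect(cv2.findNonZero(cv2.morphologyEx(m,cv2.MORPH_CLOSE,np.ones((15,15)))));print(b)
E
```

```text
[0.53499726 0.02621198 0.10878525 0.        ] 6.232935626004829
[[0.1, -0.2], [0.2, 0.2], [-0.1, 0.4], [-0.1, -0.1], [-0.1, 0.6], [0.1, 0.5], [-0.2, 0.5], [0.1, -0.2], [-0.9, -0.9], [1.4, -1.7]]
(0.105, 0.125, 0.103) [0.6258 0.1619 0.103 ] 0.6464016114197563
(0.105, -0.125, 0.103) [ 0.6529 -0.0866  0.103 ] 0.6586722003100609
(0.16, 0, 0.004) [0.6941 0.0436 0.004 ] 0.6954185217886236
(-0.05, 0.045, 0.104) [0.4804 0.0655 0.104 ] 0.4848541508031391
(-0.05, -0.045, 0.104) [ 0.4902 -0.024   0.104 ] 0.49076327925846214
(0.16, 0.045, 0.05) [0.6892 0.0883 0.05  ] 0.694801695513138
[[ 0.     0.951  0.308  0.08 ]
 [ 1.    -0.001  0.001  0.   ]
 [ 0.001  0.308 -0.951 -0.161]
 [ 0.     0.     0.     1.   ]]
[[-0.969  0.248 -0.001  0.143]
 [ 0.248  0.969 -0.001  0.557]
 [ 0.    -0.002 -1.     0.212]
 [ 0.     0.     0.     1.   ]]
[0.53499726 0.02621198 0.10878525 0.        ] 6.232935626004829
[[0.1, -0.2], [0.2, 0.2], [-0.1, 0.4], [-0.1, -0.1], [-0.1, 0.6], [0.1, 0.5], [-0.2, 0.5], [0.1, -0.2], [-0.9, -0.9], [1.4, -1.7]]
(0.105, 0.125, 0.103) [0.6258 0.1619 0.103 ] 0.6464016114197563
(0.105, -0.125, 0.103) [ 0.6529 -0.0866  0.103 ] 0.6586722003100609
(0.16, 0, 0.004) [0.6941 0.0436 0.004 ] 0.6954185217886236
(-0.05, 0.045, 0.104) [0.4804 0.0655 0.104 ] 0.4848541508031391
(-0.05, -0.045, 0.104) [ 0.4902 -0.024   0.104 ] 0.49076327925846214
(0.16, 0.045, 0.05) [0.6892 0.0883 0.05  ] 0.694801695513138
(-0.095, -0.075, 0.07) [348.57983389 249.39801365]
(0.095, -0.075, 0.07) [420.11916521 271.12409586]
(0.105, -0.125, 0.124) [415.53317993 263.91361269]
loose
[23, 27, 12, 12, 118] [433.49152542 237.65254237] [ 0.4634 -0.2991  0.013 ]
[54, 45, 12, 13, 124] [464.48387097 255.99193548] [ 0.4185 -0.3753  0.013 ]
sheet
[5, 1, 76, 74, 4170] [446.98776978 241.82374101] [ 0.4535 -0.3361  0.003 ]
((41.70668029785156, 34.34927749633789), (82.23323059082031, 76.21013641357422), 75.69972229003906)
```

Call:
{"fn": "play_rows", "kwargs": {"deltas": [[0.08,0.483,-0.395,0.012,0,0,-69.5],[0.08,0.483,-0.395,0.012,0,0,-69.5],[0.08,0.483,-0.395,0.012,0,0,-69.5],[0.08,0.483,-0.395,0.012,0,0,-69.5],[0.08,0.483,-0.395,0.012,0,0,-69.5],[0.08,0.483,-0.395,0.012,0,0,-69.5],[0.08,0.483,-0.395,0.012,0,0,-69.5],[0.08,0.483,-0.395,0.012,0,0,-69.5],[0.08,0.483,-0.395,0.012,0,0,-69.5],[0.08,0.483,-0.395,0.012,0,0,-69.5],[0.08,0.483,-0.395,0.012,0,0,-69.5],[0.08,0.483,-0.395,0.012,0,0,-69.5]], "force": 60}}

```text
clock: 1.65
tcp_pos: [0.6252, 0.162, 0.2241]
tool_rot: [-2.099, -2.336, 0.001]
contact_force: [-0.3, -0.0, 0.3]
width: 0.0803
finger_force: 0.0
```

```bash
python3 - <<'E'
from h import *
import pickle
from fit import bw
q=np.load('bed.npy')
c=shot('wrist','w1.png');pickle.dump(c,open('w1.pkl','wb'))
o=robot.get_obs();print(o['clock'],o['tcp_pos'],o['tool_rot'],o['width'])
a=cv2.imread('pics/w1.png')
for p in [(.105,.125,.124),(.133,.125,.117),(.077,.125,.117),(.095,.075,.07),(.095,.015,.07),(.095,-.015,.07),(.1,.086,.025),(.221,.086,.025)]:
    u=proj(c,bw(q,p));print(p,np.round(u,1));cv2.drawMarker(a,tuple(int(round(x)) for x in u),(255,0,255),cv2.MARKER_CROSS,12,1)
cv2.imwrite('pics/w1m.png',a)
E
```

```text
[0.53499726 0.02621198 0.10878525 0.        ] 6.232935626004829
[[0.1, -0.2], [0.2, 0.2], [-0.1, 0.4], [-0.1, -0.1], [-0.1, 0.6], [0.1, 0.5], [-0.2, 0.5], [0.1, -0.2], [-0.9, -0.9], [1.4, -1.7]]
(0.105, 0.125, 0.103) [0.6258 0.1619 0.103 ] 0.6464016114197563
(0.105, -0.125, 0.103) [ 0.6529 -0.0866  0.103 ] 0.6586722003100609
(0.16, 0, 0.004) [0.6941 0.0436 0.004 ] 0.6954185217886236
(-0.05, 0.045, 0.104) [0.4804 0.0655 0.104 ] 0.4848541508031391
(-0.05, -0.045, 0.104) [ 0.4902 -0.024   0.104 ] 0.49076327925846214
(0.16, 0.045, 0.05) [0.6892 0.0883 0.05  ] 0.694801695513138
1.7 [0.62480243 0.16269852 0.22445605] [-2.09800977e+00 -2.33703074e+00  8.87987284e-04] 0.07974858945352095
(0.105, 0.125, 0.124) [324.6 197.1]
(0.133, 0.125, 0.117) [358.1 194.6]
(0.077, 0.125, 0.117) [291.2 194.7]
(0.095, 0.075, 0.07) [314.7 228.7]
(0.095, 0.015, 0.07) [315.2 280.7]
(0.095, -0.015, 0.07) [315.5 304.7]
(0.1, 0.086, 0.025) [320.  204.6]
(0.221, 0.086, 0.025) [426.7 204.4]
```

View pics/w1m.png

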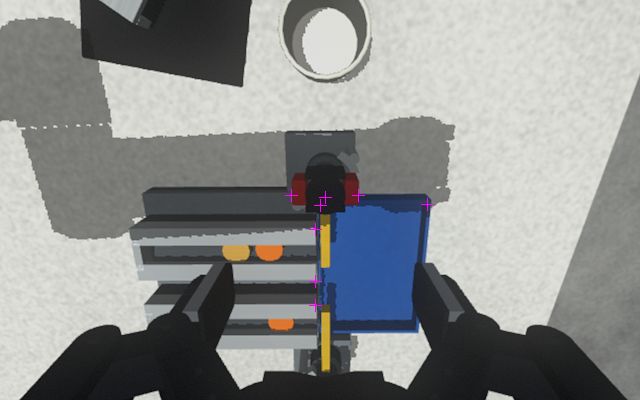

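The bed fit agrees with the wrist view: the tabs appear at 291 to 358 px as predicted, and the knob is at (325,197). I'll descend and pinch.

Call:
{"fn": "play_rows", "kwargs": {"deltas": [[0.08,0,0,-0.06,0,0,0],[0.08,0,0,-0.11,0,0,0],[0.08,0,0,-0.121,0,0,0],[0.08,0,0,-0.121,0,0,0],[0.03,0,0,-0.121,0,0,0],[0.03,0,0,-0.121,0,0,0],[0.03,0,0,-0.121,0,0,0],[0.03,0,0,-0.121,0,0,0],[0.03,0,0,-0.121,0,0,0],[0.03,0,0,-0.121,0,0,0]], "force": 50}}

```text
clock: 2.95
tcp_pos: [0.6257, 0.162, 0.1036]
tool_rot: [-2.1, -2.337, 0.0]
contact_force: [0.7, -0.9, 0.8]
width: 0.0301
finger_force: 0.0
```

```bash
python3 - <<'E'
from h import *
shot('wrist','w2.png'); c=shot('scene'); a=c['color'][150:270,260:420,::-1]
b=cv2.imread('pics/w2.png')[60:400,120:520]
d=np.zeros((600,800,3),np.uint8); d[:340,:400]=b; d[:300,400:]=cv2.resize(a,(400,300),interpolation=cv2.INTER_CUBIC)
cv2.imwrite('pics/w2c.png',d[:340])
E
```

```text
(no output)
```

View pics/w2c.png

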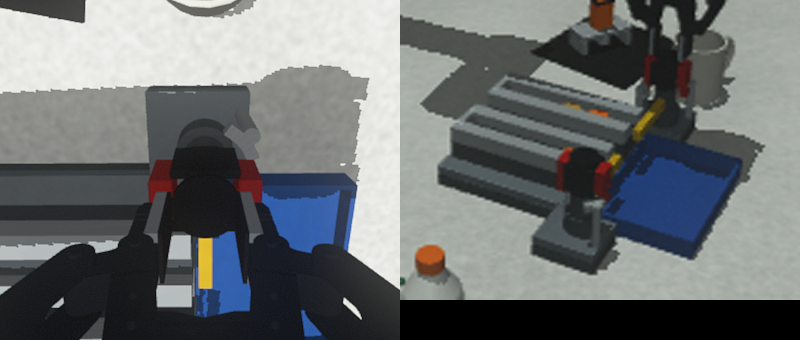

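```bash
python3 - <<'E'
from h import *
import pickle
c=shot('wrist');pickle.dump(c,open('w3.pkl','wb'));s=shot('scene');
b=c['color'][190:340,240:400,::-1]; a=s['color'][150:210,345:405,::-1]
d=np.zeros((560,800,3),np.uint8)
d[:412,:440]=cv2.resize(np.ascontiguousarray(b),(440,412),interpolation=cv2.INTER_CUBIC); d[:360,440:]=cv2.resize(np.ascontiguousarray(a),(360,360),interpolation=cv2.INTER_CUBIC)
cv2.imwrite('pics/w3c.png',np.clip(d[:412].astype(float)*1.6,0,255))
print(robot.get_obs()['width'],robot.get_obs()['finger_force'],robot.get_obs()['joint_pos'])
E
```

```text
0.02974880306641977 0.0 [ 1.55364184e-01  5.68654421e-01  1.00413393e-01  1.10266724e+00
 -9.74710372e-06  1.61914370e+00][ WARN:0@2.034] global loadsave.cpp:1063 imwrite_ Unsupported depth image for selected encoder is fallbacked to CV_8U.
```

View pics/w3c.png

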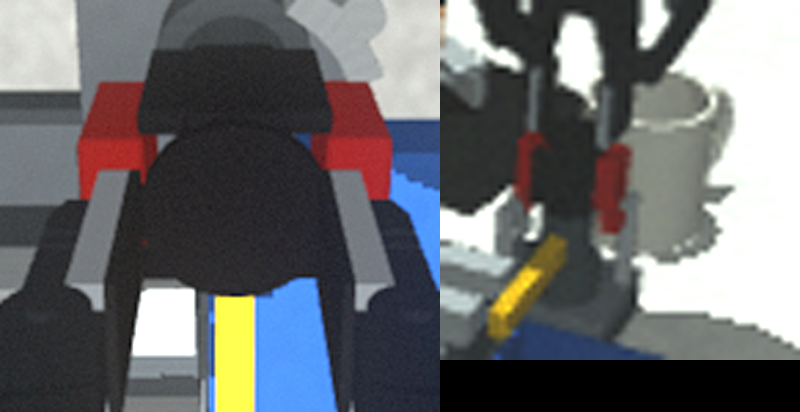

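The close view shows both pads resting beside the black knob above the red tabs: the pad ends at (291,252) and (361,252) px put the tips near z ≈ 0.125. That is higher than the text implies, so I'll go lower.

Call:
{"fn": "play_rows", "kwargs": {"deltas": [[0.08,0,0,0,0,0,0],[0.08,0,0,0,0,0,0],[0.08,0,0,0,0,0,0],[0.08,0,0,-0.01,0,0,0],[0.08,0,0,-0.02,0,0,0],[0.08,0,0,-0.028,0,0,0],[0.08,0,0,-0.028,0,0,0],[0.03,0,0,-0.028,0,0,0],[0.03,0,0,-0.028,0,0,0],[0.03,0,0,-0.028,0,0,0],[0.03,0,0,-0.028,0,0,0],[0.03,0,0,-0.028,0,0,0]], "force": 50}}

```text
clock: 4.65
tcp_pos: [0.6268, 0.1622, 0.0792]
tool_rot: [2.097, 2.335, 0.005]
contact_force: [-5.2, -1.3, 14.1]
width: 0.0404
finger_force: 52.8
```

```bash
python3 - <<'E'
from h import *
import pickle
c=shot('wrist');s=shot('scene')
b=c['color'][190:340,240:400,::-1]; a=s['color'][150:210,345:405,::-1]
d=np.zeros((412,800,3),np.uint8)
d[:412,:440]=cv2.resize(np.ascontiguousarray(b),(440,412),interpolation=cv2.INTER_CUBIC); d[:360,440:]=cv2.resize(np.ascontiguousarray(a),(360,360),interpolation=cv2.INTER_CUBIC)
cv2.imwrite('pics/w4c.png',np.clip(d*1.6,0,255).astype(np.uint8))
o=robot.get_obs();print(o['width'],o['finger_force'],o['tcp_pos'],o['contact_force'],o['ft_torque'])
E
```

```text
0.04023475541735941 52.75459349155426 [0.62679737 0.16216127 0.07921774] [-4.27781954 -1.76655067 12.90312605] [-0.20071478  0.96599146  0.01704918]
```

View pics/w4c.png

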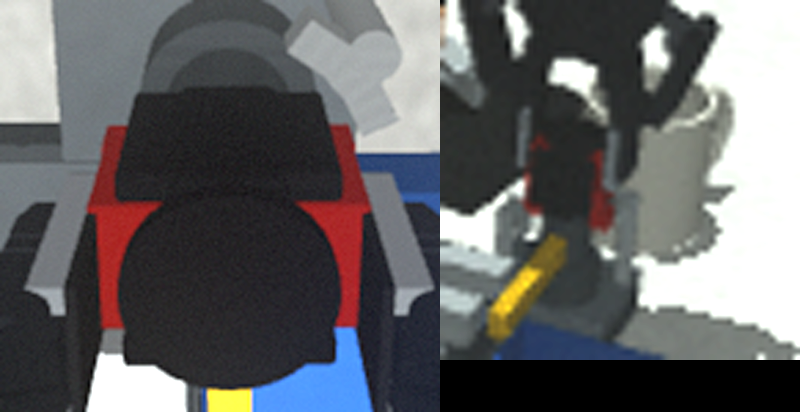

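Both tabs are now pinched in, with the pads over their upper part, so the fingertips really do sit higher than the text says. Next I'll turn the left gate open by 80.2°.

Call:
{"fn": "play_rows", "kwargs": {"deltas": [[0.03,0,0,0.002,0,0,8],[0.03,0,0,0.002,0,0,17],[0.03,0,0,0.002,0,0,26],[0.03,0,0,0.002,0,0,35],[0.03,0,0,0.002,0,0,44],[0.03,0,0,0.002,0,0,53],[0.03,0,0,0.002,0,0,62],[0.03,0,0,0.002,0,0,71],[0.03,0,0,0.002,0,0,78],[0.03,0,0,0.002,0,0,81],[0.03,0,0,0.002,0,0,81],[0.03,0,0,0.002,0,0,81]]}}

```text
clock: 6.25
tcp_pos: [0.6276, 0.1633, 0.0794]
tool_rot: [0.079, 3.136, 0.004]
contact_force: [2.2, 4.1, 5.5]
width: 0.0397
finger_force: 53.1
```

```bash
cat > look.py <<'E'
import sys
from h import *
# look.py cam u0 v0 u1 v1 out gain
n,u0,v0,u1,v1,f=sys.argv[1],*map(int,sys.argv[2:6]),sys.argv[6]
c=shot(n);b=np.ascontiguousarray(c['color'][v0:v1,u0:u1,::-1]);k=min(800/(u1-u0),600/(v1-v0))
cv2.imwrite('pics/'+f,np.clip(cv2.resize(b,None,fx=k,fy=k,interpolation=cv2.INTER_CUBIC)*1.4,0,255).astype(np.uint8));print('scale',k)
o=robot.get_obs();print(o['width'],o['finger_force'],o['tcp_pos'],o['contact_force'],o['tool_rot'],o['joint_pos'])
E
python3 look.py top 210 110 390 245 t5.png
```

```text
scale 4.444444444444445
0.03970771133511881 53.12099039554596 [0.62763456 0.16320308 0.0793973 ] [2.54496914 4.21907378 4.93472609] [0.07960184 3.13643177 0.00419931] [0.15566803 0.58388687 0.06162898 1.04397613 0.00188625 0.20642092]
```

View pics/t5.png

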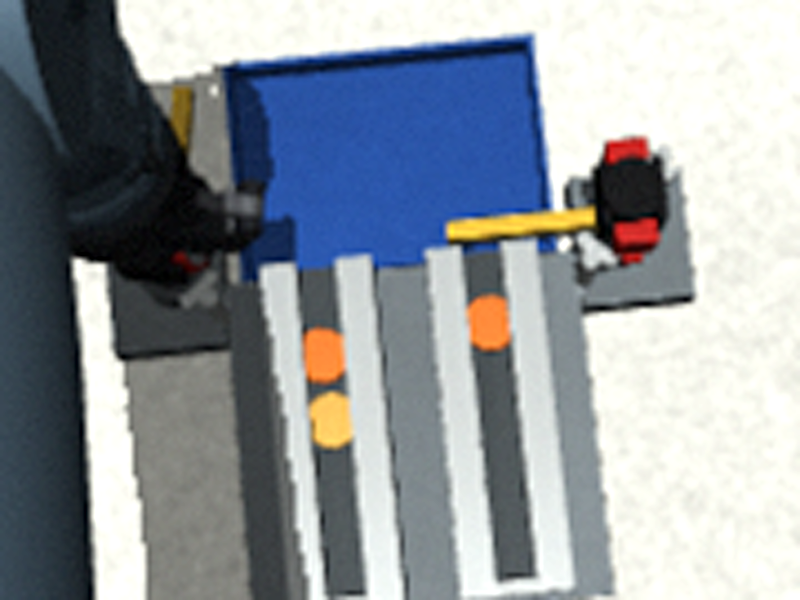

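Call:
{"fn": "play_rows", "kwargs": {"deltas": [[0.08,0,0,0,0,0,0],[0.08,0,0,0,0,0,0],[0.08,0,0,0,0,0,0],[0.08,0,0,0,0,0,0],[0.08,0,0,0.06,0,0,0],[0.08,0,0,0.12,0,0,0],[0.08,0,0,0.14,0,0,0]]}}

```text
clock: 7.18
tcp_pos: [0.6276, 0.1622, 0.2229]
tool_rot: [0.079, 3.133, 0.002]
contact_force: [-0.2, 0.4, 0.4]
width: 0.0804
finger_force: 0.0
```

Call:
{"fn": "play_rows", "kwargs": {"deltas": [[0.08,0.004,-0.04,0,0,0,-10],[0.08,0.008,-0.08,0,0,0,-20],[0.08,0.012,-0.12,0,0,0,-30],[0.08,0.016,-0.16,0,0,0,-40],[0.08,0.02,-0.2,0,0,0,-50],[0.08,0.026,-0.248,0,0,0,-60],[0.08,0.026,-0.248,0,0,0,-70],[0.08,0.026,-0.248,0,0,0,-81],[0.08,0.026,-0.248,0,0,0,-81],[0.08,0.026,-0.248,0,0,0,-81]]}}

```text
clock: 8.43
tcp_pos: [0.6516, -0.0859, 0.2178]
tool_rot: [2.096, 2.34, -0.0]
contact_force: [0.1, -0.4, 0.6]
width: 0.0798
finger_force: 0.0
```

```bash
python3 - <<'E'
from h import *
import pickle
from fit import bw
q=np.load('bed.npy')
c=shot('wrist','w6.png');pickle.dump(c,open('w6.pkl','wb'));t=shot('top','t6.png')
a=cv2.imread('pics/w6.png')
for p in [(.105,-.125,.124),(.133,-.125,.117),(.077,-.125,.117),(.095,.075,.07),(.095,.015,.07),(.095,-.015,.07),(.095,-.075,.07)]:
    u=proj(c,bw(q,p));print(p,np.round(u,1));cv2.drawMarker(a,tuple(int(round(x)) for x in u),(255,0,255),cv2.MARKER_CROSS,8,1)
b=cv2.imread('pics/t6.png')[110:200,200:300]
d=np.zeros((600,800,3),np.uint8); d[:400,:500]=a[:,70:570]; d[:270,500:]=cv2.resize(b,(300,270),interpolation=cv2.INTER_CUBIC)
cv2.imwrite('pics/w6m.png',d[:400])
o=robot.get_obs();print(o['tcp_pos'],o['contact_force'],o['clock'])
E
```

```text
[0.53499726 0.02621198 0.10878525 0.        ] 6.232935626004829
[[0.1, -0.2], [0.2, 0.2], [-0.1, 0.4], [-0.1, -0.1], [-0.1, 0.6], [0.1, 0.5], [-0.2, 0.5], [0.1, -0.2], [-0.9, -0.9], [1.4, -1.7]]
(0.105, 0.125, 0.103) [0.6258 0.1619 0.103 ] 0.6464016114197563
(0.105, -0.125, 0.103) [ 0.6529 -0.0866  0.103 ] 0.6586722003100609
(0.16, 0, 0.004) [0.6941 0.0436 0.004 ] 0.6954185217886236
(-0.05, 0.045, 0.104) [0.4804 0.0655 0.104 ] 0.4848541508031391
(-0.05, -0.045, 0.104) [ 0.4902 -0.024   0.104 ] 0.49076327925846214
(0.16, 0.045, 0.05) [0.6892 0.0883 0.05  ] 0.694801695513138
(0.105, -0.125, 0.124) [325.4 200.2]
(0.133, -0.125, 0.117) [359.5 197.7]
(0.077, -0.125, 0.117) [291.1 197.6]
(0.095, 0.075, 0.07) [312.7 -69.2]
(0.095, 0.015, 0.07) [313.3  18.4]
(0.095, -0.015, 0.07) [313.6  57.9]
(0.095, -0.075, 0.07) [314.1 129.7]
[ 0.65165931 -0.08575246  0.21777387] [ 0.53517142  0.27668575 -1.43513508] 8.525
```

View pics/w6m.png

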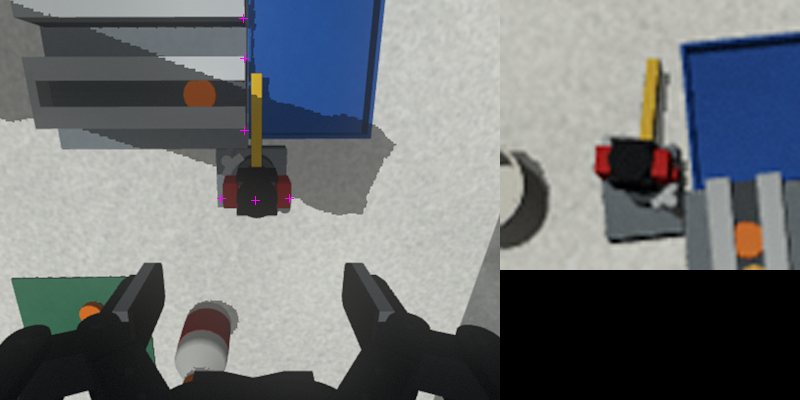

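The left gate is open and locked with its tabs out. The right knob lies under the tool as predicted, with its tabs at 222 to 291 in the crop.

Call:
{"fn": "play_rows", "kwargs": {"deltas": [[0.08,0.001,0,-0.06,0,0,0],[0.08,0.001,0,-0.11,0,0,0],[0.08,0.001,0,-0.13,0,0,0],[0.08,0.001,0,-0.14,0,0,0],[0.08,0.001,0,-0.14,0,0,0],[0.03,0.001,0,-0.14,0,0,0],[0.03,0.001,0,-0.14,0,0,0],[0.03,0.001,0,-0.14,0,0,0],[0.03,0.001,0,-0.14,0,0,0],[0.03,0.001,0,-0.14,0,0,0]]}}

```text
clock: 9.78
tcp_pos: [0.6548, -0.0863, 0.0823]
tool_rot: [2.095, 2.334, 0.005]
contact_force: [-3.2, 0.9, 14.8]
width: 0.0398
finger_force: 52.5
```

Call:
{"fn": "play_rows", "kwargs": {"deltas": [[0.03,0,0,0,0,0,-8],[0.03,0,0,0,0,0,-17],[0.03,0,0,0,0,0,-26],[0.03,0,0,0,0,0,-35],[0.03,0,0,0,0,0,-44],[0.03,0,0,0,0,0,-53],[0.03,0,0,0,0,0,-62],[0.03,0,0,0,0,0,-71],[0.03,0,0,0,0,0,-78],[0.03,0,0,0,0,0,-81],[0.03,0,0,0,0,0,-81],[0.03,0,0,0,0,0,-81]]}}

```text
clock: 11.28
tcp_pos: [0.6537, -0.0856, 0.0823]
tool_rot: [3.113, 0.416, 0.006]
contact_force: [-6.4, 2.3, 15.6]
width: 0.0395
finger_force: 53.1
```

Call:
{"fn": "play_rows", "kwargs": {"deltas": [[0.08,0,0,0,0,0,0],[0.08,0,0,0,0,0,0],[0.08,0,0,0,0,0,0],[0.08,0,0,0,0,0,0],[0.08,0,0,0.06,0,0,0],[0.08,0,0,0.12,0,0,0],[0.08,0,0,0.14,0,0,0]]}}

```text
clock: 12.15
tcp_pos: [0.6549, -0.0865, 0.2228]
tool_rot: [3.111, 0.413, 0.011]
contact_force: [1.7, -0.6, -0.9]
width: 0.0798
finger_force: 0.0
```

Call:
{"fn": "play_rows", "kwargs": {"deltas": [[0.06,-0.04,-0.045,0,0,0,0],[0.06,-0.08,-0.09,0,0,0,0],[0.06,-0.12,-0.135,0,0,0,0],[0.06,-0.16,-0.18,-0.02,0,0,0],[0.06,-0.19,-0.214,-0.05,0,0,0],[0.06,-0.19,-0.214,-0.06,0,0,0],[0.06,-0.19,-0.214,-0.06,0,0,0]]}}

```text
clock: 13.02
tcp_pos: [0.4625, -0.2994, 0.1571]
tool_rot: [-3.113, -0.413, 0.001]
contact_force: [-0.6, 0.6, -0.2]
width: 0.0603
finger_force: 0.0
```

```bash
cat > blob.py <<'E'
from h import *
def blobs(c,lo=(3,120,60),hi=(25,255,255),amin=60):
    h=cv2.cvtColor(np.ascontiguousarray(c['color']),cv2.COLOR_RGB2HSV);m=cv2.inRange(h,lo,hi)
    n,l,st,ce=cv2.connectedComponentsWithStats(m)
    return [(ce[i],st[i]) for i in range(1,n) if st[i,4]>amin]
E
python3 - <<'E'
from blob import *
c=shot('wrist','w7.png');t=shot('top','t7.png')
for n,k in (('w',c),('t',t)):
    for ce,st in blobs(k): print(n,np.round(ce,1),st.tolist(),np.round(atz(k,*ce,.013),4))
o=robot.get_obs();print(o['tcp_pos'],o['tool_rot'],o['clock'])
E
```

```text
w [323.5 180.5] [308, 164, 32, 33, 805] [ 0.464  -0.2988  0.013 ]
w [384.9 241.1] [370, 226, 31, 31, 723] [ 0.4201 -0.374   0.013 ]
t [342.5 134. ] [338, 121, 11, 26, 116] [ 0.7285 -0.0714  0.013 ]
t [249.5 143. ] [247, 130, 6, 27, 110] [0.7017 0.1673 0.013 ]
t [444.9 170. ] [439, 164, 13, 13, 116] [ 0.6362 -0.3341  0.013 ]
t [319.5 182.1] [315, 176, 10, 13, 102] [ 0.6018 -0.0128  0.013 ]
t [282.1 189.3] [278, 183, 9, 13, 101] [0.5823 0.0815 0.013 ]
t [283.8 204.3] [280, 198, 9, 13, 98] [0.5441 0.0764 0.013 ]
t [432.7 237.6] [428, 232, 11, 12, 102] [ 0.4634 -0.2972  0.013 ]
t [169.4 249.4] [163, 244, 13, 12, 91] [0.43   0.3559 0.013 ]
t [464.5 256. ] [459, 250, 12, 13, 124] [ 0.4185 -0.3753  0.013 ]
[ 0.46391797 -0.29946836  0.15848251] [3.11317898e+00 4.15926612e-01 1.65663010e-03] 13.125
```

Call:
{"fn": "play_rows", "kwargs": {"deltas": [[0.055,0.001,0.001,-0.05,0,0,0],[0.055,0.001,0.001,-0.1,0,0,0],[0.055,0.001,0.001,-0.125,0,0,0],[0.055,0.001,0.001,-0.136,0,0,0],[0.055,0.001,0.001,-0.136,0,0,0]]}}

```text
clock: 13.75
tcp_pos: [0.4646, -0.2987, 0.0221]
tool_rot: [3.114, 0.415, 0.001]
contact_force: [-0.2, -0.2, -0.1]
width: 0.0549
finger_force: 0.0
```

Call:
{"fn": "play_rows", "kwargs": {"deltas": [[0.055,0,0,-0.004,0,0,0],[0.055,0,0,-0.008,0,0,0]]}}

```text
clock: 14.0
tcp_pos: [0.4648, -0.2997, 0.0148]
tool_rot: [3.112, 0.414, 0.003]
contact_force: [-0.7, -0.4, 0.2]
width: 0.0554
finger_force: 0.0
```

```bash
python3 look.py wrist 200 120 460 315 w8.png
```

```text
scale 3.076923076923077
0.05484190736816919 0.0 [ 0.4641467  -0.29931194  0.01398953] [ 0.1519474  -0.35789506 -0.20493707] [3.11327466e+00 4.13440153e-01 1.27628815e-03] [-6.87576687e-01  4.72405440e-01 -3.18683259e-01  7.78432655e-01
 -7.85598033e-05  2.18996268e+00]
```

View pics/w8.png

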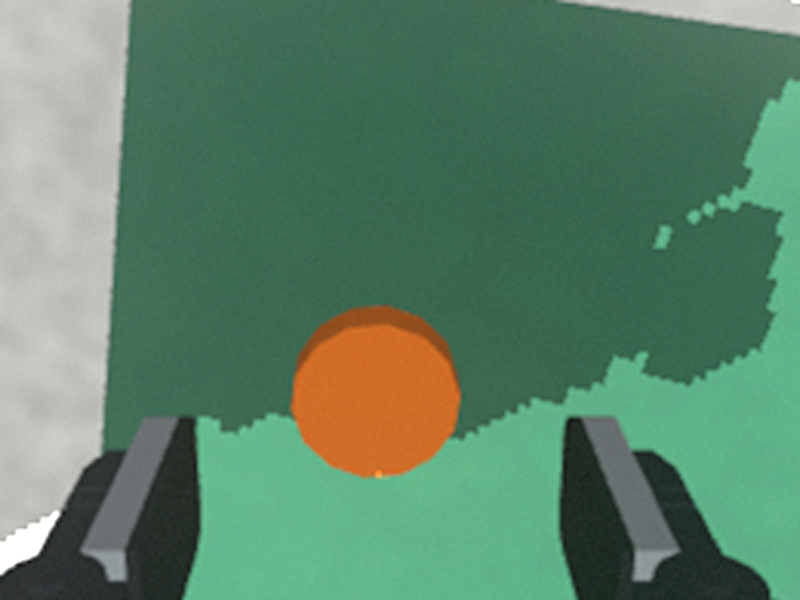

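No contact yet: the pad ends at (195,415) and (565,415) in the crop are 55 mm apart, about 30 mm above the slug, and the slug is centred. I'll go lower and grip.

Call:
{"fn": "play_rows", "kwargs": {"deltas": [[0.055,0,0,-0.01,0,0,0],[0.055,0,0,-0.02,0,0,0],[0.055,0,0,-0.027,0,0,0],[0.055,0,0,-0.03,0,0,0],[0.02,0,0,-0.03,0,0,0],[0.02,0,0,-0.03,0,0,0],[0.02,0,0,-0.03,0,0,0],[0.02,0,0,-0.03,0,0,0]], "force": 40}}

```text
clock: 15.05
tcp_pos: [0.4642, -0.2994, -0.0157]
tool_rot: [3.113, 0.414, 0.001]
contact_force: [0.6, -0.4, 4.3]
width: 0.0277
finger_force: 41.0
```

Call:
{"fn": "play_rows", "kwargs": {"deltas": [[0.02,0,0,0.02,0,0,0],[0.02,0,0,0.08,0,0,0],[0.02,0,0,0.14,0,0,0],[0.02,0.02,0.027,0.16,0,0,0],[0.02,0.05,0.067,0.16,0,0,0],[0.02,0.08,0.107,0.16,0,0,0],[0.02,0.11,0.147,0.16,0,0,0],[0.02,0.14,0.187,0.16,0,0,0],[0.02,0.17,0.227,0.16,0,0,0],[0.02,0.2,0.27,0.16,0,0,0],[0.02,0.237,0.323,0.16,0,0,0],[0.02,0.237,0.323,0.16,0,0,0]]}}

```text
clock: 16.55
tcp_pos: [0.7019, 0.0283, 0.1421]
tool_rot: [-3.112, -0.422, 0.001]
contact_force: [-0.0, -0.4, 0.2]
width: 0.0281
finger_force: 39.6
```

Call:
{"fn": "play_rows", "kwargs": {"deltas": [[0.02,0,0,-0.05,0,0,0],[0.02,0,0,-0.1,0,0,0],[0.02,0,0,-0.14,0,0,0],[0.02,0,0,-0.152,0,0,0],[0.02,0,0,-0.152,0,0,0]]}}

```text
clock: 17.18
tcp_pos: [0.7, 0.0235, -0.0084]
tool_rot: [-3.114, -0.413, 0.002]
contact_force: [0.6, 0.3, 0.5]
width: 0.0277
finger_force: 39.6
```

Call:
{"fn": "play_rows", "kwargs": {"deltas": [[0.05,0,0,0,0,0,0],[0.05,0,0,0,0,0,0],[0.05,0,0,0.05,0,0,0],[0.055,0,0,0.11,0,0,0],[0.055,0,0,0.16,0,0,0]]}}

```text
clock: 17.8
tcp_pos: [0.7017, 0.0241, 0.1559]
tool_rot: [3.113, 0.414, 0.006]
contact_force: [-0.0, -0.5, 0.1]
width: 0.0552
finger_force: 0.0
```

Call:
{"fn": "play_rows", "kwargs": {"deltas": [[0.055,-0.035,-0.05,0,0,0,0],[0.055,-0.07,-0.1,0,0,0,0],[0.055,-0.105,-0.15,0,0,0,0],[0.055,-0.14,-0.2,0,0,0,0],[0.055,-0.175,-0.25,0,0,0,0],[0.055,-0.21,-0.3,0,0,0,0],[0.055,-0.245,-0.35,0,0,0,0],[0.055,-0.2815,-0.3985,0,0,0,0],[0.055,-0.2815,-0.3985,-0.05,0,0,0],[0.055,-0.2815,-0.3985,-0.07,0,0,0],[0.055,-0.2815,-0.3985,-0.07,0,0,0]]}}

```text
clock: 19.18
tcp_pos: [0.4183, -0.3738, 0.0811]
tool_rot: [-3.113, -0.413, 0.002]
contact_force: [1.0, 1.2, -0.7]
width: 0.0548
finger_force: 0.0
```

```bash
python3 - <<'E'
from blob import *
c=shot('wrist');t=shot('top','t9.png')
for n,k in (('w',c),('t',t)):
    for ce,st in blobs(k): print(n,np.round(ce,1),st.tolist(),np.round(atz(k,*ce,.013),4))
o=robot.get_obs();print(o['tcp_pos'],o['tool_rot'],o['clock'])
E
```

```text
w [325.4 206.7] [306, 186, 41, 42, 1334] [ 0.4198 -0.3746  0.013 ]
t [342.5 134. ] [338, 121, 11, 26, 116] [ 0.7285 -0.0714  0.013 ]
t [249.5 143.1] [247, 130, 6, 27, 111] [0.7016 0.1674 0.013 ]
t [305.7 144.1] [301, 139, 11, 11, 101] [0.7005 0.0232 0.013 ]
t [444.9 170. ] [439, 164, 13, 13, 115] [ 0.6362 -0.3342  0.013 ]
t [319.5 182.1] [315, 176, 10, 13, 102] [ 0.6016 -0.0129  0.013 ]
t [282.1 189.3] [278, 183, 9, 13, 101] [0.5823 0.0815 0.013 ]
t [283.9 204.3] [280, 198, 9, 13, 97] [0.5443 0.0764 0.013 ]
t [169.3 249.4] [163, 244, 13, 12, 90] [0.4299 0.356  0.013 ]
t [463.  254.5] [459, 250, 11, 12, 67] [ 0.422  -0.3717  0.013 ]
[ 0.41999036 -0.3750909   0.08324804] [3.11224841e+00 4.13766904e-01 1.99659952e-03] 19.275
```

Call:
{"fn": "play_rows", "kwargs": {"deltas": [[0.055,0,0,-0.05,0,0,0],[0.055,0,0,-0.08,0,0,0],[0.055,0,0,-0.094,0,0,0],[0.055,0,0,-0.098,0,0,0],[0.02,0,0,-0.098,0,0,0],[0.02,0,0,-0.098,0,0,0],[0.02,0,0,-0.098,0,0,0],[0.02,0,0,-0.098,0,0,0],[0.02,0,0,-0.07,0,0,0],[0.02,0,0,-0.01,0,0,0],[0.02,0,0,0.05,0,0,0],[0.02,0,0,0.062,0,0,0]]}}

```text
clock: 20.78
tcp_pos: [0.4216, -0.3771, 0.1492]
tool_rot: [3.106, 0.413, 0.008]
contact_force: [1.0, -0.4, -0.9]
width: 0.0277
finger_force: 39.5
```

Call:
{"fn": "play_rows", "kwargs": {"deltas": [[0.02,0.0255,0.0415,0,0,0,0],[0.02,0.05,0.083,0,0,0,0],[0.02,0.075,0.1245,0,0,0,0],[0.02,0.1,0.166,0,0,0,0],[0.02,0.125,0.2075,0,0,0,0],[0.02,0.15,0.249,0,0,0,0],[0.02,0.175,0.2905,0,0,0,0],[0.02,0.2,0.332,0,0,0,0],[0.02,0.225,0.3735,0,0,0,0],[0.02,0.25,0.415,0,0,0,0],[0.02,0.2755,0.4565,0,0,0,0],[0.02,0.2755,0.4565,0,0,0,0]]}}

```text
clock: 22.28
tcp_pos: [0.6951, 0.0854, 0.1416]
tool_rot: [-3.113, -0.42, 0.002]
contact_force: [-0.1, -0.9, -0.1]
width: 0.0276
finger_force: 39.6
```

Call:
{"fn": "play_rows", "kwargs": {"deltas": [[0.02,0,0,-0.05,0,0,0],[0.02,0,0,-0.1,0,0,0],[0.02,0,0,-0.14,0,0,0],[0.02,0,0,-0.147,0,0,0],[0.02,0,0,-0.147,0,0,0]]}}

```text
clock: 22.9
tcp_pos: [0.6945, 0.0814, -0.0029]
tool_rot: [3.114, 0.412, -0.001]
contact_force: [0.8, 0.5, 0.5]
width: 0.0277
finger_force: 39.6
```

Call:
{"fn": "play_rows", "kwargs": {"deltas": [[0.05,0,0,0,0,0,0],[0.05,0,0,0,0,0,0],[0.05,0,0,0.05,0,0,0],[0.05,0,0,0.11,0,0,0],[0.05,0,0,0.17,0,0,0],[0.06,0,0,0.18,0,0,0]]}}

```text
clock: 23.65
tcp_pos: [0.6984, 0.0822, 0.1845]
tool_rot: [3.113, 0.414, 0.019]
contact_force: [0.0, -0.5, -0.3]
width: 0.0596
finger_force: 0.0
```

Call:
{"fn": "play_rows", "kwargs": {"deltas": [[0.06,-0.038,0.0355,0,0,0,7],[0.06,-0.076,0.071,0,0,0,14],[0.06,-0.114,0.1065,0,0,0,21],[0.06,-0.152,0.142,0,0,0,28],[0.06,-0.19,0.1775,0,0,0,35],[0.06,-0.228,0.213,0,0,0,42],[0.06,-0.265,0.248,0,0,0,48],[0.06,-0.265,0.248,0,0,0,48],[0.06,-0.265,0.248,0,0,0,48]]}}

```text
clock: 24.78
tcp_pos: [0.4298, 0.3299, 0.1767]
tool_rot: [2.676, 1.644, 0.0]
contact_force: [0.0, 0.2, 0.1]
width: 0.06
finger_force: 0.0
```

```bash
python3 - <<'E'
from blob import *
import pickle
c=shot('wrist','w10.png');t=shot('top','t10.png');pickle.dump(c,open('w10.pkl','wb'))
for n,k in (('w',c),('t',t)):
    for ce,st in blobs(k): print(n,np.round(ce,1),st.tolist(),np.round(atz(k,*ce,.079),4))
o=robot.get_obs();print(o['tcp_pos'],o['tool_rot'],o['clock'])
b=cv2.imread('pics/t10.png')[108:258,215:375]; d=np.zeros((400,800,3),np.uint8)
d[:,:500]=cv2.imread('pics/w10.png')[:,70:570]; d[:281,500:]=cv2.resize(b,(300,281),interpolation=cv2.INTER_CUBIC)
cv2.imwrite('pics/w10m.png',np.clip(d*1.3,0,255).astype(np.uint8))
E
```

```text
w [323.1 169.4] [310, 165, 27, 10, 239] [0.4397 0.3506 0.079 ]
w [567.1 347.3] [553, 338, 27, 17, 201] [0.5683 0.093  0.079 ]
t [342.5 134. ] [338, 121, 11, 26, 116] [ 0.7086 -0.0665  0.079 ]
t [249.5 143.1] [247, 130, 6, 27, 111] [0.6835 0.1565 0.079 ]
t [305.7 144.1] [301, 139, 11, 11, 101] [0.6825 0.0218 0.079 ]
t [283.1 146.3] [278, 141, 11, 12, 102] [0.6764 0.076  0.079 ]
t [444.9 170. ] [439, 164, 13, 13, 115] [ 0.6224 -0.312   0.079 ]
t [319.5 182.1] [315, 176, 10, 13, 102] [ 0.5901 -0.0119  0.079 ]
t [282.2 189.4] [278, 184, 9, 12, 100] [0.5719 0.0762 0.079 ]
t [283.9 204.3] [280, 198, 9, 13, 97] [0.5365 0.0715 0.079 ]
[0.43054775 0.32940324 0.17667167] [2.67780138e+00 1.64205343e+00 4.31544582e-04] 24.875
```

View pics/w10m.png

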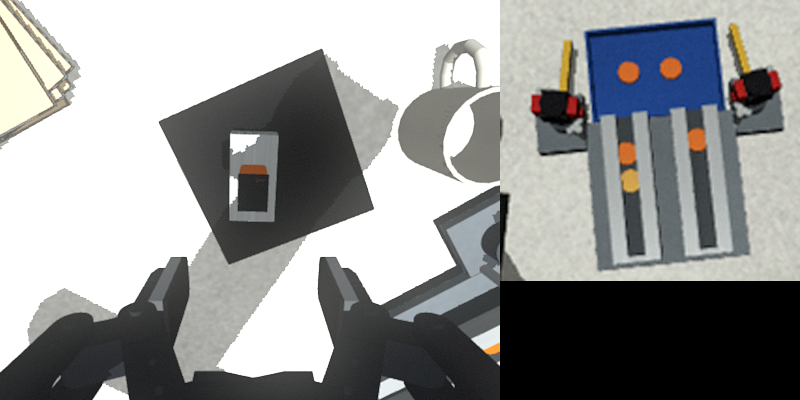

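The scraper stands upright and aligned with the jaws (black handle top centred at (323,193) full-frame). Both loose slugs are in the tray, and both gates are open with their tabs out.

```bash
python3 - <<'E'
from blob import *
import pickle
from scipy.spatial.transform import Rotation as R
c=pickle.load(open('w10.pkl','rb'));t0=pickle.load(open('top0.pkl','rb'))
pts=[(308,176),(339,174.5),(308,211),(338,210)]
W=[atz(c,*p,.079) for p in pts];print(np.round(W,4),np.round(np.mean(W,0),4))
for a,b in ((0,1),(2,3),(2,0),(3,1)): d=W[b]-W[a];print(np.hypot(*d[:2]),np.degrees(np.arctan2(d[1],d[0])))
Q=[atz(c,70+u,v,.033) for u,v in ((230,132),(277,130),(274,221),(230,220))];print(np.round(Q,4),np.round(np.mean(Q,0),4))
for a,b in ((0,1),(3,2),(3,0),(2,1)): d=Q[b]-Q[a];print(np.hypot(*d[:2]),np.degrees(np.arctan2(d[1],d[0])))
M=[atz(c,70+u,v,.003) for u,v in ((159,121),(322,49),(374,209),(229,263))];print('mat',np.round(M,4),np.round(np.mean(M,0),4))
v=R.from_rotvec(robot.get_obs()['tool_rot']).as_matrix()[:,1];print('head',np.degrees(np.arctan2(v[1],v[0])))
E
```

```text
[[0.4266 0.3513 0.079 ]
 [0.449  0.3412 0.079 ]
 [0.4129 0.3252 0.079 ]
 [0.4353 0.3149 0.079 ]] [0.431  0.3332 0.079 ]
0.02459746663978991 -24.043709445356537
0.02460862457938031 -24.866831183857695
0.02940852254889073 62.34650862553743
0.02976081441195179 62.405919352248816
[[0.4322 0.3815 0.033 ]
 [0.4705 0.364  0.033 ]
 [0.4303 0.2867 0.033 ]
 [0.3925 0.3071 0.033 ]] [0.4314 0.3348 0.033 ]
0.042140896328153175 -24.474749661982038
0.042906760260090986 -28.283269454345618
0.08434773671473136 61.924188246488036
0.0871540556627768 62.48219659679904
mat [[0.3722 0.4202 0.003 ]
 [0.5394 0.4075 0.003 ]
 [0.5273 0.2399 0.003 ]
 [0.3602 0.253  0.003 ]] [0.4498 0.3301 0.003 ]
head -26.96595191555983
```

Call:
{"fn": "play_rows", "kwargs": {"deltas": [[0.06,0.001,0.003,-0.06,0,0,0],[0.06,0.001,0.003,-0.11,0,0,0],[0.06,0.001,0.003,-0.145,0,0,0],[0.06,0.001,0.003,-0.157,0,0,0],[0.06,0.001,0.003,-0.157,0,0,0],[0.015,0.001,0.003,-0.157,0,0,0],[0.015,0.001,0.003,-0.157,0,0,0],[0.015,0.001,0.003,-0.157,0,0,0],[0.015,0.001,0.003,-0.157,0,0,0],[0.015,0.001,0.003,-0.157,0,0,0]], "force": 80}}

```text
clock: 26.12
tcp_pos: [0.4322, 0.3339, 0.0215]
tool_rot: [2.676, 1.644, 0.006]
contact_force: [-0.1, 0.4, 7.3]
width: 0.0236
finger_force: 78.7
```

Call:
{"fn": "play_rows", "kwargs": {"deltas": [[0.015,0,0,0.01,0,0,0],[0.015,0,0,0.03,0,0,0],[0.015,0,0,0.03,0,0,0],[0.015,0,0,0.03,0,0,0]]}}

```text
clock: 26.62
tcp_pos: [0.4302, 0.3328, 0.0492]
tool_rot: [2.677, 1.645, -0.001]
contact_force: [-0.3, 0.1, -4.9]
width: 0.0231
finger_force: 78.2
```

```bash
python3 look.py wrist 240 120 400 320 w11.png; python3 - <<'E'
from blob import *
c=shot('wrist')
for ce,st in blobs(c): print(np.round(ce,1),st.tolist())
E
```

```text
scale 3.0
0.023174411692278758 78.24217200279236 [0.42996492 0.33262657 0.0489044 ] [ 0.67083404  0.06504504 -3.85828682] [ 2.67668716e+00  1.64456972e+00 -2.47402591e-03] [ 5.41775559e-01  4.21848436e-01 -2.96261321e-01  8.54261056e-01
 -6.76840619e-05  2.58148013e+00]
[323.1 260.5] [293, 238, 62, 43, 2323]
[322.9 321.2] [298, 294, 52, 57, 2818]
```

View pics/w11.png

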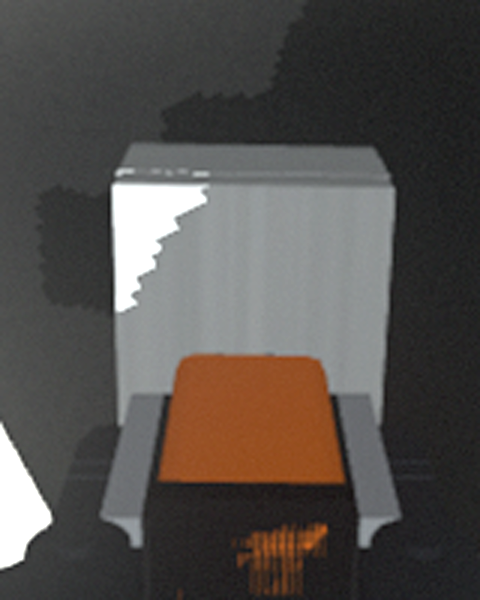

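Call:
{"fn": "play_rows", "kwargs": {"deltas": [[0.015,0,0,0.03,0,0,0],[0.015,0,0,0.06,0,0,0],[0.015,0.004,-0.03,0.067,0,0,4],[0.015,0.008,-0.065,0.067,0,0,8],[0.015,0.0125,-0.1,0.067,0,0,13],[0.015,0.017,-0.135,0.067,0,0,18],[0.015,0.021,-0.17,0.067,0,0,22],[0.015,0.0255,-0.205,0.067,0,0,26],[0.015,0.03,-0.24,0.067,0,0,30],[0.015,0.0335,-0.269,0.067,0,0,33.2],[0.015,0.0335,-0.269,0.067,0,0,33.2],[0.015,0.0335,-0.269,0.067,0,0,33.2]]}}

```text
clock: 28.22
tcp_pos: [0.4636, 0.0644, 0.1162]
tool_rot: [-2.095, -2.339, 0.001]
contact_force: [0.1, 0.2, -2.6]
width: 0.0233
finger_force: 78.4
```

```bash
python3 - <<'E'
from h import *
import pickle
from scipy.spatial.transform import Rotation as R
q=np.load('bed.npy')
c=shot('wrist','w12.png');pickle.dump(c,open('w12.pkl','wb'))
o=robot.get_obs();v=R.from_rotvec(o['tool_rot']).as_matrix();print(o['tcp_pos'],np.degrees(np.arctan2(v[1,1],v[0,1])),o['width'],o['finger_force'],o['clock'])
a=cv2.imread('pics/w12.png')
x,y,t=q[:3];bw=lambda p:np.array([x+np.cos(t)*p[0]-np.sin(t)*p[1],y+np.sin(t)*p[0]+np.cos(t)*p[1],p[2]])
d=o['tcp_pos'][:2]-[x,y];print('bed xy of tcp',np.cos(t)*d[0]+np.sin(t)*d[1],-np.sin(t)*d[0]+np.cos(t)*d[1])
for p in [(-.095,.075,.07),(.095,.075,.07),(-.095,.015,.07),(.095,.015,.07),(-.087,.056,.07),(-.087,.034,.07)]:
    u=proj(c,bw(p));cv2.drawMarker(a,tuple(int(round(k)) for k in u),(255,0,255),cv2.MARKER_CROSS,8,1)
b=a[100:360,160:520];cv2.imwrite('pics/w12m.png',np.clip(cv2.resize(b,None,fx=2.2,fy=2.2,interpolation=cv2.INTER_CUBIC)*1.3,0,255).astype(np.uint8))
E
```

```text
[0.46366294 0.06464563 0.11632472] 6.349570826399456 0.023161578876055952 78.424973487854 28.275
bed xy of tcp -0.0667398692674533 0.045951276131713945
```

View pics/w12m.png

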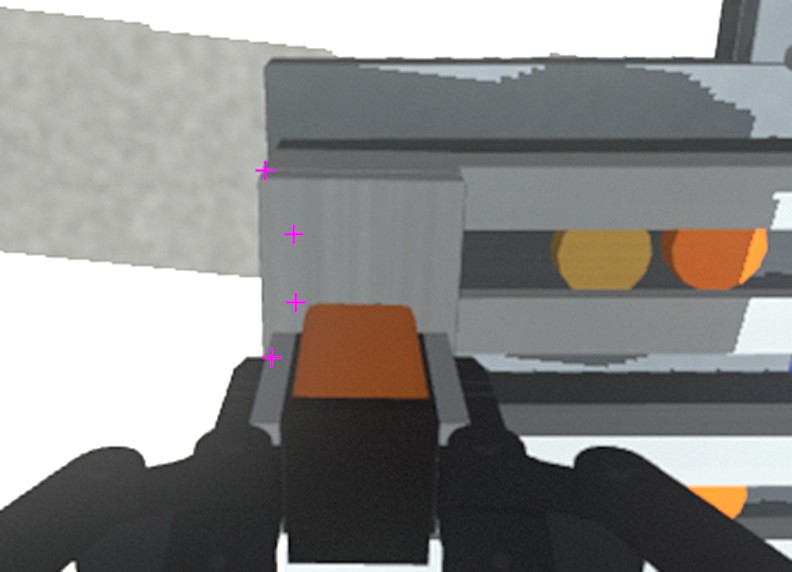

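The held scraper hangs over the closed end of the left rail. The predicted rail corners agree with the picture: outer edge at row ~168, slot at 231 to 295 in the crop.

```bash
python3 - <<'E'
from h import *
import pickle
q=np.load('bed.npy');x,y,t=q[:3];c=pickle.load(open('w12.pkl','rb'))
def b(p): d=p[:2]-[x,y];return np.round([np.cos(t)*d[0]+np.sin(t)*d[1],-np.sin(t)*d[0]+np.cos(t)*d[1]],4)
for n,(u,v),z in [('plate+y mid',(362,177),.128),('plate -x',(261,180),.128),('plate +x',(463,180),.128),('handle top -x',(286,397),.174),('handle top +x',(434,397),.174),('handle top -y',(358,562),.174),('rail outer',(600,166),.07),('rail inner',(600,354),.07),('rail outer r',(760,166),.07),('rail inner r',(760,354),.07)]:
    print(n,b(atz(c,160+u/2.2,100+v/2.2,z)))
E
```

```text
plate+y mid [-0.0668  0.0875]
plate -x [-0.0879  0.0868]
plate +x [-0.0456  0.0869]
handle top -x [-0.079   0.0628]
handle top +x [-0.0553  0.0629]
handle top -y [-0.0675  0.0303]
rail outer [0.0022 0.0764]
rail inner [0.0083 0.016 ]
rail outer r [0.0483 0.0764]
rail inner r [0.0585 0.016 ]
```

Call:
{"fn": "play_rows", "kwargs": {"deltas": [[0.015,0,0,-0.015,0,0,0],[0.015,0,0,-0.025,0,0,0],[0.015,0,0,-0.032,0,0,0],[0.015,0,0,-0.038,0,0,0],[0.015,0,0,-0.044,0,0,0],[0.015,0,0,-0.05,0,0,0],[0.015,0,0,-0.051,0,0,0],[0.015,0,0,-0.051,0,0,0]]}}

```text
clock: 29.28
tcp_pos: [0.4646, 0.064, 0.0665]
tool_rot: [2.095, 2.34, 0.001]
contact_force: [-1.7, -1.3, 5.2]
width: 0.0237
finger_force: 79.3
```

Call:
{"fn": "play_rows", "kwargs": {"deltas": [[0.015,0.0099,0.0011,0,0,0,0],[0.015,0.0199,0.0022,0,0,0,0],[0.015,0.0298,0.0033,0,0,0,0],[0.015,0.0398,0.0043,0,0,0,0],[0.015,0.0497,0.0054,0,0,0,0],[0.015,0.0596,0.0065,0,0,0,0],[0.015,0.0696,0.0076,0,0,0,0],[0.015,0.0795,0.0087,0,0,0,0],[0.015,0.0895,0.0098,0,0,0,0],[0.015,0.0994,0.0109,0,0,0,0],[0.015,0.1093,0.0119,0,0,0,0],[0.015,0.1193,0.013,0,0,0,0]]}}

```text
clock: 30.78
tcp_pos: [0.5833, 0.077, 0.0666]
tool_rot: [-2.095, -2.34, 0.0]
contact_force: [-4.5, -0.9, 6.0]
width: 0.0232
finger_force: 79.7
```

Call:
{"fn": "play_rows", "kwargs": {"deltas": [[0.015,0.0119,0.0013,0,0,0,0],[0.015,0.0239,0.0026,0,0,0,0],[0.015,0.0358,0.0039,0,0,0,0],[0.015,0.0428,0.0047,0,0,0,0],[0.015,0.0428,0.0047,0,0,0,0],[0.015,0.0428,0.0047,0,0,0,0]]}}

```text
clock: 31.52
tcp_pos: [0.627, 0.0818, 0.0665]
tool_rot: [2.095, 2.34, 0.002]
contact_force: [-1.2, -0.3, 4.9]
width: 0.023
finger_force: 79.3
```

```bash
cat > st.py <<'E'
from blob import *
q=np.load('bed.npy');x,y,t=q[:3]
def b(p): d=p[:2]-[x,y];return np.round([np.cos(t)*d[0]+np.sin(t)*d[1],-np.sin(t)*d[0]+np.cos(t)*d[1]],3)
c=shot('top','st.png')
for ce,s in blobs(c,amin=25): print(np.round(ce,1),s[2:].tolist(),'slot',b(atz(c,*ce,.06)),'tray',b(atz(c,*ce,.01)),'hi',b(atz(c,*ce,.079)))
o=robot.get_obs();print(o['tcp_pos'],b(o['tcp_pos']),o['width'],o['finger_force'],o['contact_force'],o['clock'])
E
python3 st.py
```

```text
[342.5 134. ] [11, 26, 115] slot [ 0.168 -0.113] tray [ 0.183 -0.118] hi [ 0.163 -0.111]
[305.7 144.1] [11, 11, 101] slot [ 0.151 -0.021] tray [ 0.165 -0.021] hi [ 0.146 -0.02 ]
[444.8 170.1] [12, 13, 115] slot [ 0.053 -0.352] tray [ 0.062 -0.37 ] hi [ 0.05  -0.345]
[319.5 182.1] [10, 13, 102] slot [ 0.054 -0.045] tray [ 0.062 -0.046] hi [ 0.051 -0.044]
[630.7 249.6] [5, 16, 62] slot [-0.183 -0.77 ] tray [-0.187 -0.81 ] hi [-0.182 -0.755]
[0.62702736 0.08181855 0.06646262] [0.098 0.045] 0.023402505627161434 79.33650255203247 [-1.89772919  0.17059613  5.05551376] 31.575
```

Call:
{"fn": "play_rows", "kwargs": {"deltas": [[0.015,0,0,0.02,0,0,0],[0.015,0,0,0.045,0,0,0],[0.015,0,0,0.052,0,0,0],[0.015,-0.03,-0.021,0.052,0,0,0],[0.015,-0.06,-0.042,0.052,0,0,0],[0.015,-0.09,-0.063,0.052,0,0,0],[0.015,-0.12,-0.084,0.052,0,0,0],[0.015,-0.1524,-0.1069,0.052,0,0,0],[0.015,-0.1524,-0.1069,0.052,0,0,0],[0.015,-0.1524,-0.1069,0.052,0,0,0]]}}

```text
clock: 32.83
tcp_pos: [0.4741, -0.0251, 0.1173]
tool_rot: [2.096, 2.34, 0.001]
contact_force: [-0.2, 0.8, -3.2]
width: 0.0231
finger_force: 79.6
```

```bash
python3 st.py
```

```text
[342.4 133.9] [12, 26, 117] slot [ 0.168 -0.113] tray [ 0.183 -0.118] hi [ 0.163 -0.111]
[249.5 143.1] [6, 27, 111] slot [0.167 0.116] tray [0.182 0.123] hi [0.162 0.113]
[305.7 144. ] [11, 11, 100] slot [ 0.151 -0.02 ] tray [ 0.165 -0.021] hi [ 0.146 -0.02 ]
[283.1 146.2] [11, 12, 101] slot [0.151 0.035] tray [0.165 0.037] hi [0.146 0.034]
[275.9 157.4] [11, 12, 103] slot [0.125 0.055] tray [0.137 0.059] hi [0.12  0.054]
[294.5 165.1] [11, 7, 54] slot [0.102 0.012] tray [0.113 0.013] hi [0.097 0.011]
[444.9 170. ] [13, 13, 116] slot [ 0.053 -0.352] tray [ 0.062 -0.37 ] hi [ 0.05  -0.346]
[630.9 248.7] [5, 13, 50] slot [-0.181 -0.771] tray [-0.185 -0.811] hi [-0.18  -0.756]
[ 0.4746407  -0.0249494   0.11743979] [-0.066 -0.044] 0.02293666411882596 79.62693929672241 [-0.28378911  0.62924902 -4.38335443] 32.875
```

Call:
{"fn": "play_rows", "kwargs": {"deltas": [[0.015,0,0,-0.015,0,0,0],[0.015,0,0,-0.025,0,0,0],[0.015,0,0,-0.032,0,0,0],[0.015,0,0,-0.038,0,0,0],[0.015,0,0,-0.044,0,0,0],[0.015,0,0,-0.05,0,0,0],[0.015,0,0,-0.052,0,0,0],[0.015,0,0,-0.052,0,0,0]]}}

```text
clock: 33.88
tcp_pos: [0.474, -0.0252, 0.0666]
tool_rot: [2.095, 2.34, 0.0]
contact_force: [-3.9, -0.3, 4.4]
width: 0.0231
finger_force: 80.3
```

Call:
{"fn": "play_rows", "kwargs": {"deltas": [[0.015,0.0099,0.0011,0,0,0,0],[0.015,0.0199,0.0022,0,0,0,0],[0.015,0.0298,0.0033,0,0,0,0],[0.015,0.0398,0.0043,0,0,0,0],[0.015,0.0497,0.0054,0,0,0,0],[0.015,0.0596,0.0065,0,0,0,0],[0.015,0.0696,0.0076,0,0,0,0],[0.015,0.0795,0.0087,0,0,0,0],[0.015,0.0895,0.0098,0,0,0,0],[0.015,0.0994,0.0109,0,0,0,0],[0.015,0.1093,0.0119,0,0,0,0],[0.015,0.1193,0.013,0,0,0,0]]}}

```text
clock: 35.38
tcp_pos: [0.5931, -0.0123, 0.0666]
tool_rot: [2.095, 2.341, -0.001]
contact_force: [-4.1, -0.4, 5.2]
width: 0.0234
finger_force: 80.6
```

Call:
{"fn": "play_rows", "kwargs": {"deltas": [[0.015,0.0119,0.0013,0,0,0,0],[0.015,0.0239,0.0026,0,0,0,0],[0.015,0.0358,0.0039,0,0,0,0],[0.015,0.0428,0.0047,0,0,0,0],[0.015,0.0428,0.0047,0,0,0,0],[0.015,0.0428,0.0047,0,0,0,0]]}}

```text
clock: 36.12
tcp_pos: [0.637, -0.0075, 0.0665]
tool_rot: [2.094, 2.34, 0.002]
contact_force: [0.1, 0.1, 4.3]
width: 0.0228
finger_force: 80.4
```

Call:
{"fn": "play_rows", "kwargs": {"deltas": [[0.015,0,0,0.02,0,0,0],[0.015,0,0,0.045,0,0,0],[0.015,0,0,0.06,0,0,0],[0.015,-0.03,0.04,0.06,0,0,0],[0.015,-0.06,0.08,0.06,0,0,0],[0.015,-0.09,0.12,0.06,0,0,0],[0.015,-0.12,0.16,0.06,0,0,0],[0.015,-0.15,0.2,0.06,0,0,0],[0.015,-0.15,0.24,0.06,0,0,0],[0.015,-0.15,0.24,0.06,0,0,0]]}}

```text
clock: 37.38
tcp_pos: [0.4854, 0.235, 0.1253]
tool_rot: [-2.09, -2.345, -0.001]
contact_force: [-0.8, -0.7, -3.6]
width: 0.0231
finger_force: 80.0
```

```bash
python3 st.py
```

```text
[342.5 134. ] [11, 26, 115] slot [ 0.168 -0.113] tray [ 0.183 -0.118] hi [ 0.162 -0.111]
[249.5 143. ] [6, 27, 110] slot [0.167 0.116] tray [0.182 0.123] hi [0.162 0.113]
[305.7 144.1] [11, 11, 101] slot [ 0.151 -0.021] tray [ 0.165 -0.021] hi [ 0.146 -0.02 ]
[283.1 146.2] [11, 12, 101] slot [0.151 0.035] tray [0.165 0.037] hi [0.146 0.034]
[275.9 157.4] [11, 12, 103] slot [0.125 0.055] tray [0.137 0.059] hi [0.12  0.054]
[317.1 162.1] [11, 5, 47] slot [ 0.104 -0.044] tray [ 0.115 -0.045] hi [ 0.1   -0.043]
[294.5 165.1] [11, 7, 54] slot [0.102 0.012] tray [0.113 0.013] hi [0.097 0.011]
[444.8 170.1] [12, 13, 114] slot [ 0.053 -0.352] tray [ 0.062 -0.37 ] hi [ 0.05  -0.345]
[630.7 249.3] [5, 15, 58] slot [-0.182 -0.77 ] tray [-0.186 -0.81 ] hi [-0.181 -0.755]
[0.48552873 0.23341931 0.12520685] [-0.027  0.211] 0.023275939780554682 79.95197653770447 [ 0.98024601 -0.46486682 -3.8256006 ] 37.425
```

Call:
{"fn": "play_rows", "kwargs": {"deltas": [[0.015,0.01,-0.025,0.01,0,0,-8],[0.015,0.02,-0.05,0.024,0,0,-16],[0.015,0.03,-0.075,0.024,0,0,-24],[0.015,0.04,-0.1,0.024,0,0,-32],[0.015,0.05,-0.125,0.024,0,0,-40],[0.015,0.06,-0.15,0.024,0,0,-48],[0.015,0.07,-0.18,0.024,0,0,-56],[0.015,0.084,-0.2125,0.024,0,0,-64],[0.015,0.084,-0.2125,0.024,0,0,-72],[0.015,0.084,-0.2125,0.024,0,0,-76],[0.015,0.084,-0.2125,0.024,0,0,-76],[0.015,0.084,-0.2125,0.024,0,0,-76]]}}

```text
clock: 38.92
tcp_pos: [0.5697, 0.0195, 0.1494]
tool_rot: [3.092, 0.555, -0.001]
contact_force: [0.0, -1.1, -3.6]
width: 0.023
finger_force: 80.0
```

```bash
python3 - <<'E'
from blob import *
import pickle
c=shot('wrist','w14.png');pickle.dump(c,open('w14.pkl','wb'));s=shot('scene');pickle.dump(s,open('s14.pkl','wb'))
q=np.load('bed.npy');x,y,t=q[:3]
def b(p): d=p[:2]-[x,y];return np.round([np.cos(t)*d[0]+np.sin(t)*d[1],-np.sin(t)*d[0]+np.cos(t)*d[1]],3)
for ce,st in blobs(c): print(np.round(ce,1),st.tolist(),b(atz(c,*ce,.014)))
o=robot.get_obs();print(o['tcp_pos'],o['width'],o['clock'])
d=np.zeros((600,800,3),np.uint8);d[:250,:400]=cv2.resize(np.ascontiguousarray(c['color'][:,:,::-1]),(400,250),interpolation=cv2.INTER_AREA)
a=c['color'][0:250,120:520,::-1];d[250:500,:400]=a
e=s['color'][185:255,330:410,::-1];d[:350,400:]=cv2.resize(np.ascontiguousarray(e),(400,350),interpolation=cv2.INTER_CUBIC)
d=d[250:500]*1; 
D=np.zeros((600,800,3),np.uint8);D[:500,:]=cv2.resize(np.ascontiguousarray(c['color'][0:250,120:520,::-1]),(800,500),interpolation=cv2.INTER_CUBIC)
D[425:,560:]=cv2.resize(np.ascontiguousarray(s['color'][195:253,332:411,::-1]),(240,175),interpolation=cv2.INTER_CUBIC)
cv2.imwrite('pics/w14m.png',np.clip(D*1.2,0,255).astype(np.uint8))
E
```

```text
[167.7  17.3] [152, 0, 33, 43, 917] [0.136 0.142]
[304.9  16.2] [287, 0, 37, 36, 1114] [0.163 0.037]
[514.4  67.7] [487, 0, 53, 127, 2177] [ 0.169 -0.139]
[374.9  34.2] [357, 14, 37, 41, 1179] [ 0.165 -0.02 ]
[271.5  43.6] [254, 24, 36, 40, 1139] [0.138 0.059]
[317.   91.9] [300, 77, 36, 31, 863] [0.111 0.014]
[386.4 108.6] [369, 99, 36, 20, 423] [ 0.112 -0.046]
[323.1 260.5] [293, 238, 62, 43, 2324] [-0.041 -0.029]
[0.56989404 0.01984271 0.14963545] 0.02310160611402395 39.025
```

View pics/w14m.png

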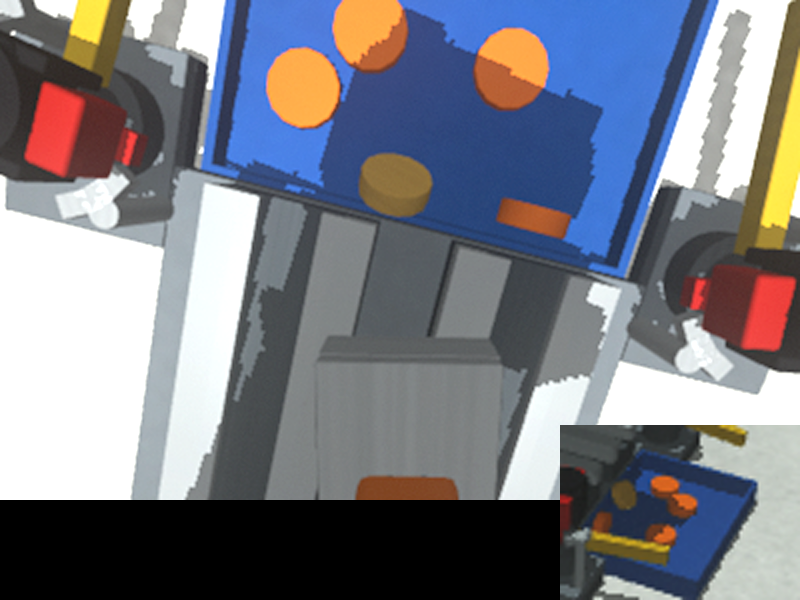

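Six facts stand out from the picture. All five slugs are inside the tray: three lie flat at (303,88), (370,30) and (512,68), and two lean on the near wall at (395,185) and (533,217). Both slots are empty. Now I'll park the scraper.

Call:
{"fn": "play_rows", "kwargs": {"deltas": [[0.015,-0.015,0.039,0,0,0,5],[0.015,-0.03,0.078,0,0,0,11],[0.015,-0.045,0.117,0,0,0,17],[0.015,-0.06,0.155,0,0,0,23],[0.015,-0.075,0.194,0,0,0,29],[0.015,-0.09,0.233,0,0,0,35],[0.015,-0.105,0.272,0,0,0,41],[0.015,-0.12,0.31,0,0,0,45],[0.015,-0.12,0.31,0,0,0,45],[0.015,-0.12,0.31,-0.04,0,0,45],[0.015,-0.12,0.31,-0.08,0,0,45],[0.015,-0.12,0.31,-0.1,0,0,45]]}}

```text
clock: 40.52
tcp_pos: [0.4487, 0.3284, 0.0474]
tool_rot: [2.645, 1.694, -0.006]
contact_force: [0.2, -0.8, -3.7]
width: 0.0228
finger_force: 80.0
```

Call:
{"fn": "play_rows", "kwargs": {"deltas": [[0.015,0,0,-0.01,0,0,0],[0.015,0,0,-0.018,0,0,0],[0.015,0,0,-0.024,0,0,0],[0.015,0,0,-0.028,0,0,0],[0.015,0,0,-0.0285,0,0,0],[0.015,0,0,-0.0285,0,0,0]]}}

```text
clock: 41.28
tcp_pos: [0.4504, 0.3303, 0.0217]
tool_rot: [2.644, 1.696, 0.002]
contact_force: [0.1, -0.5, -3.5]
width: 0.0234
finger_force: 80.2
```

Call:
{"fn": "play_rows", "kwargs": {"deltas": [[0.015,0,0,-0.001,0,0,0],[0.015,0,0,-0.0015,0,0,0],[0.015,0,0,-0.0015,0,0,0]]}}

```text
clock: 41.65
tcp_pos: [0.4504, 0.3302, 0.0215]
tool_rot: [2.644, 1.695, 0.002]
contact_force: [-3.8, -3.1, 8.3]
width: 0.0231
finger_force: 81.6
```

Call:
{"fn": "play_rows", "kwargs": {"deltas": [[0.03,0,0,0,0,0,0],[0.06,0,0,0,0,0,0],[0.06,0,0,0,0,0,0],[0.06,0,0,0.02,0,0,0],[0.06,0,0,0.06,0,0,0],[0.06,0,0,0.12,0,0,0],[0.06,0,0,0.18,0,0,0],[0.08,0,0,0.2,0,0,0],[0.08,0,0,0.2,0,0,0]]}}

```text
clock: 42.78
tcp_pos: [0.4514, 0.3308, 0.2216]
tool_rot: [2.644, 1.695, 0.007]
contact_force: [0.5, 0.4, -0.3]
width: 0.0803
finger_force: 0.0
```

```bash
python3 - <<'E'
from blob import *
c=shot('wrist','w15.png')
for ce,st in blobs(c): print(np.round(ce,1),st.tolist(),np.round(atz(c,*ce,.079),4))
h=cv2.cvtColor(cv2.imread('pics/w15.png'),cv2.COLOR_BGR2HSV)
m=((h[...,2]>75)&(h[...,1]<60)).astype(np.uint8);m[260:]=0
n,l,st,ce=cv2.connectedComponentsWithStats(m)
for i in range(1,n):
    if 500<st[i,4]<12000: 
        r=cv2.minAreaRect(cv2.findNonZero((l==i).astype(np.uint8)));print('grey',st[i].tolist(),np.round(ce[i],1),np.round(r[1],1),r[2],np.round(atz(c,*r[0],.033),4))
o=robot.get_obs();print(o['tcp_pos'],o['clock'])
E
```

```text
[321.9 165.7] [311, 162, 23, 8, 172] [0.4573 0.347  0.079 ]
[603.9 230.1] [574, 215, 64, 32, 878] [0.6824 0.1729 0.079 ]
[598.8 302. ] [584, 290, 27, 23, 396] [0.6623 0.0918 0.079 ]
[555.7 305.4] [549, 293, 12, 23, 115] [0.62   0.1068 0.079 ]
[573.2 337.4] [565, 326, 17, 22, 102] [0.6282 0.0579 0.079 ]
[631.3 389.8] [618, 377, 22, 23, 316] [ 0.6745 -0.0447  0.079 ]
grey [301, 134, 43, 78, 2193] [321.7 167.9] [77. 42.] 90.0 [0.4505 0.3318 0.033 ]
[0.45035152 0.33027093 0.21967647] 42.825
```

Call:
{"fn": "play_rows", "kwargs": {"deltas": [[0.08,0.016,-0.015,0,0,0,10],[0.08,0.032,-0.03,0,0,0,20],[0.08,0.048,-0.046,0,0,0,30],[0.08,0.064,-0.061,0,0,0,40],[0.08,0.08,-0.076,0,0,0,50],[0.08,0.096,-0.092,0,0,0,60],[0.08,0.112,-0.107,0,0,0,70],[0.08,0.128,-0.122,0,0,0,80],[0.08,0.144,-0.138,0,0,0,90],[0.08,0.16,-0.153,0,0,0,100],[0.08,0.1762,-0.1675,0,0,0,110],[0.08,0.1762,-0.1675,0,0,0,111.5]]}}

```text
clock: 44.32
tcp_pos: [0.6258, 0.1613, 0.2166]
tool_rot: [-0.09, -3.136, 0.001]
contact_force: [0.7, 0.6, -1.0]
width: 0.08
finger_force: 0.0
```

Call:
{"fn": "play_rows", "kwargs": {"deltas": [[0.08,0,0,0,0,0,0],[0.08,0,0,-0.06,0,0,0],[0.08,0,0,-0.11,0,0,0],[0.08,0,0,-0.13,0,0,0],[0.08,0,0,-0.142,0,0,0],[0.08,0,0,-0.142,0,0,0]]}}

```text
clock: 45.08
tcp_pos: [0.6254, 0.163, 0.0773]
tool_rot: [-0.087, -3.139, 0.0]
contact_force: [0.3, -0.7, 1.0]
width: 0.0801
finger_force: 0.0
```

```bash
python3 - <<'E'
from h import *
from scipy.spatial.transform import Rotation as R
o=robot.get_obs();v=R.from_rotvec(o['tool_rot']).as_matrix()[:,1];print(o['tcp_pos'],np.degrees(np.arctan2(v[1],v[0])),o['contact_force'],o['width'],o['joint_pos'][5])
E
```

```text
[0.62538003 0.1629852  0.07728684] 86.83767913560236 [ 0.28961645 -0.66617306  0.95551395] 0.08012336163839771 0.21193670132578943
```

Heading 86.8°, matching the open knob. I'll pinch and turn shut by −80.5°.

Call:
{"fn": "play_rows", "kwargs": {"deltas": [[0.03,0,0,0,0,0,0],[0.03,0,0,0,0,0,0],[0.03,0,0,0,0,0,0],[0.03,0,0,0,0,0,0],[0.03,0,0,0,0,0,0]], "force": 50}}

```text
clock: 45.7
tcp_pos: [0.6279, 0.1632, 0.0819]
tool_rot: [0.087, 3.135, 0.003]
contact_force: [-4.6, 0.3, 13.0]
width: 0.0397
finger_force: 51.7
```

Call:
{"fn": "play_rows", "kwargs": {"deltas": [[0.03,0,0,0,0,0,-8],[0.03,0,0,0,0,0,-17],[0.03,0,0,0,0,0,-26],[0.03,0,0,0,0,0,-35],[0.03,0,0,0,0,0,-44],[0.03,0,0,0,0,0,-53],[0.03,0,0,0,0,0,-62],[0.03,0,0,0,0,0,-71],[0.03,0,0,0,0,0,-78],[0.03,0,0,0,0,0,-81.5],[0.03,0,0,0,0,0,-81.5],[0.03,0,0,0,0,0,-81.5]]}}

```text
clock: 47.2
tcp_pos: [0.6268, 0.1621, 0.082]
tool_rot: [2.112, 2.321, 0.003]
contact_force: [-8.0, -2.1, 15.7]
width: 0.0398
finger_force: 52.5
```

Call:
{"fn": "play_rows", "kwargs": {"deltas": [[0.08,0,0,0,0,0,0],[0.08,0,0,0,0,0,0],[0.08,0,0,0,0,0,0],[0.08,0,0,0,0,0,0],[0.08,0,0,0.06,0,0,0],[0.08,0,0,0.12,0,0,0],[0.08,0,0,0.14,0,0,0]]}}

```text
clock: 48.08
tcp_pos: [0.6285, 0.163, 0.2228]
tool_rot: [2.113, 2.319, 0.01]
contact_force: [1.4, 0.3, 0.5]
width: 0.08
finger_force: 0.0
```

Call:
{"fn": "play_rows", "kwargs": {"deltas": [[0.08,0.003,-0.03,0,0,0,-10],[0.08,0.006,-0.06,0,0,0,-20],[0.08,0.01,-0.095,0,0,0,-30],[0.08,0.014,-0.13,0,0,0,-40],[0.08,0.018,-0.165,0,0,0,-50],[0.08,0.022,-0.2,0,0,0,-60],[0.08,0.027,-0.2487,0,0,0,-70],[0.08,0.027,-0.2487,0,0,0,-79.5],[0.08,0.027,-0.2487,0,0,0,-79.5],[0.08,0.027,-0.2487,0,0,0,-79.5]]}}

```text
clock: 49.32
tcp_pos: [0.6532, -0.0856, 0.2177]
tool_rot: [-3.111, -0.437, 0.0]
contact_force: [-0.1, 0.1, -0.4]
width: 0.0804
finger_force: 0.0
```

Call:
{"fn": "play_rows", "kwargs": {"deltas": [[0.08,0,0,-0.06,0,0,0],[0.08,0,0,-0.11,0,0,0],[0.08,0,0,-0.13,0,0,0],[0.08,0,0,-0.14,0,0,0],[0.08,0,0,-0.14,0,0,0]]}}

```text
clock: 49.95
tcp_pos: [0.6532, -0.0857, 0.0778]
tool_rot: [3.111, 0.435, -0.0]
contact_force: [0.5, 0.4, 0.4]
width: 0.0801
finger_force: 0.0
```

```bash
cat > gates.py <<'E'
from blob import *
q=np.load('bed.npy');x,y,t=q[:3]
def b(p): d=p[:2]-[x,y];return np.round([np.cos(t)*d[0]+np.sin(t)*d[1],-np.sin(t)*d[0]+np.cos(t)*d[1]],3)
c=shot('top','g.png');h=cv2.cvtColor(np.ascontiguousarray(c['color']),cv2.COLOR_RGB2HSV)
def comps(m,z,amin,n0):
    n,l,s,ce=cv2.connectedComponentsWithStats(m)
    for i in range(1,n):
        if s[i,4]>amin and 200<ce[i][0]<390 and 90<ce[i][1]<260:
            p=cv2.findNonZero((l==i).astype(np.uint8));r=cv2.minAreaRect(p);k=cv2.boxPoints(r)
            e=max([(k[1]-k[0]),(k[2]-k[1])],key=np.linalg.norm);print(n0,s[i].tolist(),b(atz(c,*ce[i],z)),np.round(r[1],1),'img ang',np.degrees(np.arctan2(e[1],e[0])).round(1))
comps(cv2.inRange(h,(15,100,60),(32,255,255)),.07,25,'yel')
comps(cv2.inRange(h,(0,150,50),(4,255,255))|cv2.inRange(h,(172,150,50),(180,255,255)),.117,8,'red')
from scipy.spatial.transform import Rotation as R
o=robot.get_obs();v=R.from_rotvec(o['tool_rot']).as_matrix()[:,1];print(o['tcp_pos'],np.degrees(np.arctan2(v[1],v[0])),o['contact_force'],o['clock'])
E
python3 gates.py
```

```text
yel [253, 162, 35, 8, 165] [0.104 0.071] [ 5.  34.2] img ang -5.7
yel [289, 162, 11, 8, 58] [0.1   0.012] [ 7. 10.] img ang 0.0
red [239, 152, 9, 5, 41] [0.126 0.125] [4. 8.] img ang 0.0
red [239, 170, 11, 7, 61] [0.083 0.126] [ 5.9 10. ] img ang -8.1
red [245, 178, 5, 2, 9] [0.069 0.12 ] [1. 4.] img ang 0.0
[ 0.65392949 -0.08592697  0.07874117] -74.10743613414165 [0.12047585 0.64119728 0.5880559 ] 50.0
```

Call:
{"fn": "play_rows", "kwargs": {"deltas": [[0.03,0,0,0,0,0,0],[0.03,0,0,0,0,0,0],[0.03,0,0,0,0,0,0],[0.03,0,0,0,0,0,0],[0.03,0,0,0,0,0,0]], "force": 50}}

```text
clock: 50.62
tcp_pos: [0.6544, -0.0853, 0.0817]
tool_rot: [-3.111, -0.434, -0.007]
contact_force: [-5.1, 3.7, 14.6]
width: 0.0397
finger_force: 52.3
```

Call:
{"fn": "play_rows", "kwargs": {"deltas": [[0.03,0,0,0,0,0,8],[0.03,0,0,0,0,0,17],[0.03,0,0,0,0,0,26],[0.03,0,0,0,0,0,35],[0.03,0,0,0,0,0,44],[0.03,0,0,0,0,0,53],[0.03,0,0,0,0,0,62],[0.03,0,0,0,0,0,71],[0.03,0,0,0,0,0,78],[0.03,0,0,0,0,0,81.2],[0.03,0,0,0,0,0,81.2],[0.03,0,0,0,0,0,81.2]]}}

```text
clock: 52.12
tcp_pos: [0.6546, -0.0855, 0.0817]
tool_rot: [2.079, 2.351, 0.006]
contact_force: [-4.3, 3.5, 14.3]
width: 0.0398
finger_force: 52.2
```

Call:
{"fn": "play_rows", "kwargs": {"deltas": [[0.08,0,0,0,0,0,0],[0.08,0,0,0,0,0,0],[0.08,0,0,0,0,0,0],[0.08,0,0,0,0,0,0],[0.08,0,0,0.06,0,0,0],[0.08,0,0,0.12,0,0,0],[0.08,0,0,0.14,0,0,0],[0.08,-0.05,0.05,0.14,0,0,0],[0.08,-0.1,0.1,0.14,0,0,0],[0.08,-0.15,0.1,0.14,0,0,0],[0.08,-0.2,0.1,0.14,0,0,0],[0.08,-0.2,0.1,0.14,0,0,0]]}}

```text
clock: 53.62
tcp_pos: [0.4484, 0.0145, 0.2171]
tool_rot: [-2.078, -2.352, 0.004]
contact_force: [1.1, -0.3, 0.6]
width: 0.08
finger_force: 0.0
```

```bash
python3 gates.py; echo; python3 st.py; echo initial; python3 - <<'E'
import pickle,gates_dummy if False else None
E
python3 - <<'E'
import pickle,re
src=open('gates.py').read().replace("c=shot('top','g.png')","import pickle;c=pickle.load(open('top0.pkl','rb'))")
exec(src)
E
```

```text
yel [311, 156, 33, 8, 147] [ 0.104 -0.068] [ 4.6 32.6] img ang -6.6
yel [273, 163, 15, 5, 66] [0.104 0.047] [ 4. 14.] img ang 0.0
yel [289, 162, 11, 8, 59] [0.099 0.012] [ 7. 10.] img ang 0.0
red [346, 141, 10, 6, 41] [ 0.127 -0.122] [4.3 9.2] img ang -9.5
red [239, 152, 9, 5, 41] [0.126 0.125] [4. 8.] img ang 0.0
red [348, 159, 10, 7, 55] [ 0.084 -0.123] [5.4 9.5] img ang -8.1
red [239, 171, 4, 5, 15] [0.084 0.134] [4. 3.] img ang 90.0
[0.45150541 0.01405211 0.21780152] 7.039823144416742 [ 0.31945751 -0.14869537  0.11882693] 53.675

[305.7 144. ] [11, 11, 100] slot [ 0.151 -0.02 ] tray [ 0.165 -0.021] hi [ 0.146 -0.02 ]
[283.1 146.2] [11, 12, 101] slot [0.151 0.035] tray [0.165 0.037] hi [0.146 0.034]
[277.6 159.6] [17, 15, 150] slot [0.119 0.051] tray [0.131 0.055] hi [0.115 0.05 ]
[327.2 160. ] [33, 8, 144] slot [ 0.106 -0.069] tray [ 0.118 -0.072] hi [ 0.102 -0.068]
[294.3 164.9] [11, 5, 51] slot [0.102 0.012] tray [0.113 0.013] hi [0.098 0.012]
[444.8 170. ] [12, 13, 115] slot [ 0.053 -0.352] tray [ 0.062 -0.37 ] hi [ 0.05  -0.345]
[171.9 240.9] [12, 11, 86] slot [-0.051  0.316]
[... 233 characters left out ...]
81505] 53.725
initial
yel [311, 156, 33, 8, 147] [ 0.104 -0.068] [ 4.6 32.6] img ang -6.3
yel [253, 162, 35, 8, 155] [0.104 0.07 ] [ 4.5 34.2] img ang -5.4
yel [280, 198, 9, 13, 102] [0.008 0.045] [12.  8.] img ang 90.0
red [346, 141, 10, 6, 39] [ 0.127 -0.122] [4.3 9. ] img ang -9.5
red [239, 152, 9, 5, 39] [0.127 0.125] [4. 8.] img ang 0.0
red [348, 159, 10, 6, 53] [ 0.084 -0.123] [5. 9.] img ang 0.0
red [239, 170, 11, 7, 58] [0.083 0.126] [5.7 9.9] img ang -7.1
[0.45343845 0.01375891 0.2181716 ] 7.027834748287497 [ 0.85104667 -0.09271377  0.68581505] 53.725  File "<stdin>", line 1
    import pickle,gates_dummy if False else None
                              ^^
SyntaxError: invalid syntax
```

Call:
{"fn": "play_rows", "kwargs": {"deltas": [[0.08,0.01,0,0,0,0,-8],[0.08,0.02,0,0,0,0,-16],[0.08,0.03,0,0,0,0,-24],[0.08,0.04,0,0,0,0,-32],[0.08,0.06,0,0,0,0,-40],[0.08,0.08,0,0,0,0,-48],[0.08,0.1,0,0,0,0,-56],[0.08,0.12,0.006,0,0,0,-64],[0.08,0.12,0.006,0,0,0,-72],[0.08,0.12,0.006,0,0,0,-77],[0.08,0.12,0.006,0,0,0,-77],[0.08,0.12,0.006,0,0,0,-77]]}}

```text
clock: 55.22
tcp_pos: [0.5741, 0.0196, 0.2176]
tool_rot: [3.093, 0.548, 0.001]
contact_force: [0.4, -0.1, 0.4]
width: 0.0797
finger_force: 0.0
```

```bash
python3 - <<'E'
from blob import *
q=np.load('bed.npy');x,y,t=q[:3]
def b(p): d=p[:2]-[x,y];return np.round([np.cos(t)*d[0]+np.sin(t)*d[1],-np.sin(t)*d[0]+np.cos(t)*d[1]],3)
c=shot('wrist','w16.png')
for lo,hi,n in (((3,120,60),(15,255,255),'orange'),((15,100,40),(32,255,255),'brass/yel'),((4,120,30),(14,255,90),'dark')):
    for ce,st in blobs(c,lo,hi): print(n,np.round(ce,1),st.tolist(),b(atz(c,*ce,.014)))
s=shot('top','fin.png')
for ce,st in blobs(s,(0,100,40),(25,255,255),20):
    if ce[0]<210 or ce[0]>400: print('top',np.round(ce,1),st.tolist(),np.round(atz(s,*ce,.079),3))
i=cv2.imread('pics/top0.png').astype(int);f=cv2.imread('pics/fin.png').astype(int)
for n,(a,e,g,k) in dict(mug=(160,150,220,195),glue=(415,155,460,195)).items(): print(n,np.abs(i-f)[e:k,a:g].mean())
E
```

```text
orange [306.4  35.2] [292, 19, 30, 33, 763] [0.165 0.038]
orange [362.8  50.5] [349, 35, 29, 32, 731] [ 0.165 -0.02 ]
orange [279.7  58.4] [266, 43, 29, 32, 720] [0.138 0.059]
orange [373.  108.5] [359, 103, 29, 12, 171] [ 0.114 -0.046]
orange [  9.  186.5] [0, 168, 25, 37, 594] [-0.066  0.328]
brass/yel [250.1  86.6] [203, 69, 97, 35, 1154] [0.104 0.083]
brass/yel [316.5  97. ] [303, 85, 29, 25, 566] [0.111 0.014]
brass/yel [402.1 125. ] [357, 109, 91, 33, 1047] [ 0.105 -0.081]
dark [ 10.8 192.5] [0, 176, 25, 29, 298] [-0.073  0.327]
top [444.5 170.2] [438, 164, 14, 13, 132] [ 0.622 -0.311  0.079]
top [429.9 185.2] [425, 179, 14, 11, 41] [ 0.585 -0.275  0.079]
top [171.8 240.8] [166, 235, 13, 12, 95] [0.449 0.328 0.079]
top [180.3 242.1] [174, 235, 11, 13, 47] [0.447 0.309 0.079]
top [631.2 264. ] [628, 242, 7, 67, 153] [ 0.403 -0.742  0.079]
mug 24.73901234567901
glue 24.964444444444446
```

```bash
python3 -c "
from workcell import robot
print(robot.close_job())"
```

```text
the job is handed in; nothing more can be done
None
```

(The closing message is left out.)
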